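# Put the dip probes away upright in the rotating probe keeper

## Robot

A 6-joint arm with a two-finger parallel gripper is mounted at the origin on the work surface. World frame = base frame: x ahead of the robot, y to its left, z up, the work surface at z = 0. Lengths are in m, angles in degrees, forces in N, time in s.
With the tool pointing down it reaches from about 0.425 to 0.95 m from the base axis. Payload 14.7 kg.
Tool frame: the origin (TCP) lies at the very end of the fingers, on their centre line; the grasp point (between the pads) lies 19 mm behind it; y points along the fingers, z is the direction in which the jaws open and shut, and the axes are right-handed (so a half turn about y gives the same grasp; the last joint's range is limited). The gripper opens to 85 mm and grips with 20 to 120 N. Pads are 22 mm wide; open, the fingers measure 114 mm over their backs; the gripper's body (76 mm by 85 mm) begins 54 mm behind the grasp point. The pads swing forward as they close: fully open they stand 13 mm farther back than shut.
Start: joints at [-77.785, 27.513, 91.461, -0, 61.026, -2.67], TCP at [0.167, -0.628, 0.231] pointing down, gripper open.
Joint ranges: [-157.49, 157.49], [-46.99, 117.5], [13.45, 153.17], [-89.5, 269.5], [5.16, 153.95], [-167.48, 167.48]. Speed limits (degrees/s): [108.29, 108.29, 136.94, 172.46, 172.46, 172.46].

## Interface

Orientations are given as [roll, pitch, yaw] about the fixed x, y, z axes, in that order (R = Rz(yaw) Ry(pitch) Rx(roll)).
In Python, from station import env, viewer gives the robot as it stands.
- The arm moves only by the shell command python3 -m creep 'ROWS'. ROWS is JSON, a list of rows, each a list of 3 entries, a list of its own where there are three numbers: the shift along the world's x, y, z in mm, then the turn about the world's z in rad, then the closure, from 0 (fully open) to 1 (shut). In form: [[[dx, dy, dz], twist, claw], ...]. A call has 1 to 10 rows; each row is the pose to reach, as a shift and turn from the pose commanded when the call began; what a row does not reach only later rows make up. A row lasts 1/10 s, in which the tool goes at most 50 mm and 8.59 degrees, less where a joint would pass 70% of its speed; a pose out of reach is approached as far as the arm can. A call with a gripper value outside its range is refused whole. The fingers move at their own pace and stop on an object; the grip force is fixed at half the most. Time passes only in rows, so rows that repeat a pose let the fingers close. It gives the time, the measured TCP pose, the force and the opening at its end, in the units of the state.
- env.get_obs(): the state, without advancing time (a new reading comes with each control period).
- viewer.read_camera(name): name is "side" or "top"; returns the picture (420x560x3 uint8, blue, green, red); there is no depth.
- viewer.camera_info(name): a dict with "vfov" (degrees; the focal length in pixels is half the picture's height over the tangent of half this angle, whatever the lens; pixels are square), "cx", "cy" (the principal point, pixels), "dist_coeffs" ([k1, k2, p1, p2, k3] as OpenCV has them; the pictures are not rectified), "R" (3x3) and "t" (3): a world point X has camera coordinates R X + t. Camera axes: x right, y down, z forward; pixel columns grow to the right and rows downward; lengths in m; the calibration is good to about 2 mm. A picture is of the moment at which its call begins. camera_info takes no time and is no camera call.
- env.job_done(): hands the job in, once; it reports no verdict.
The state is a dict: "time_s": time; "joint_pos": joint angles; "joint_velocities": joint speeds; "joint_efforts": joint torques, N m; "position": TCP position; "tcp_rot": TCP orientation; "contact_force": force on the tool from outside, world axes, zero at the start; "torque": the same for the moment, N m; "finger_gap": finger opening in m.
Only numpy, scipy, OpenCV 4.12 (cv2) and the standard library are available. Lean on these libraries where they do the work, as an engineer would, in place of code of your own. Each camera call takes 0.05 s, during which the arm holds its last target.

## Task

Put every dip probe lying on the bench away in the probe keeper, one to a sleeve: pick it up by its ball head, ease your grip so that its shaft swings down and it hangs upright, grip it again and lower it into the empty sleeve at the open port, turning the drum by its crank peg to bring the next empty sleeve to the port. When all probes stand in sleeves, park the drum in the detent with the capped station at the port, and leave the glassware, bottle and spatula where they are.

Things in the scene. Friction and masses are not known exactly. Their poses are not given: they have to be found in the camera images.
- probe1: dip probe (all alike): steel shaft, 22 mm square, 150 mm from the flat tip to the centre of its grey ball head, 40 mm diameter. 0.10 to 0.17 kg, tip end heavier. Origin: centre of the tip face; +x runs along the shaft to the ball centre at x = 150 mm. Starts lying on the bench, ball centre 20 mm up, tip roughly towards the robot; it does not roll. None when absent (2 or 3 are present).
- probe2: same as probe1. Pinched by the ball, a firm grip (40 N) keeps a probe at its angle and a light one (3 N) lets the shaft swing down about the ball until it hangs nearly upright, without dropping it. Let go at once it swings through to the far side and back like a pendulum; eased in steps (12, 8, 6 .. 3 N) it comes down calmly. None when absent
- probe3: another dip probe, same as probe1; None when absent
- keeper: probe keeper, fixed, place and yaw vary: grey base 270 x 320 mm, 20 mm high; origin on the bench under the drum's axis, -x is its front. A clear roof, 214 to 220 mm up, covers x -30 to 135, y -160 to 160 mm of this frame, on four 12 mm posts at x -20 and 125, y -150 and 150 mm: only the front station (port) is open from above.
- drum (a joint): angle of the keeper's drum about the vertical, rad, counterclockwise from above, no stops, turns either way; 0 (or a whole turn) = capped station at the port (parked). A sprung detent pulls it into the nearest quarter turn when let go. Turning takes up to about 6 N at the peg.
- port (a point): the open port: the point where the floor of a sleeve stands when it is at the front, 95 mm from the drum's axis, 34 mm above the bench. Nothing but the drum is above or in front of it.
- peg (a point): crank peg: upright black round post, 16 mm diameter, above the roof, 65 mm from the drum's axis on the side of the capped station; turns with the drum. The point lies mid-way, 265 mm above the bench; the post stands from 237 to 287 mm on a 22 mm wide arm.
- sleeve1 (a point): centre of the inner floor of an open square sleeve on the drum, 95 mm from the axis: inside 38 x 38 mm, sides square to the line to the axis, walls 4 mm, floor 34 and rim 118 mm above the bench. A probe stands in it tip down, leaning up to 15 degrees, ball centre about 184 mm up. A quarter turn counterclockwise from the capped station.
- sleeve2 (a point): same as sleeve1 for the sleeve opposite the capped station
- sleeve3 (a point): same as sleeve1 for the sleeve a quarter turn clockwise from the capped station
- cap (a point): the capped (solid, closed, unusable) station on the drum: same distance from the axis and same height (34 mm) as the sleeve floors; its flat white cap is 130 mm above the bench
- beaker: bystander: clear plastic beaker, 70 mm across, 85 mm tall
- flask: bystander: conical glass flask with blue stopper, 60 mm across, 89 mm tall
- wash_bottle: bystander: white bottle, 66 mm across, 160 mm tall
- spatula: bystander: flat steel spatula lying on the bench, 185 mm long, 6 mm thick, no ball
Things that resemble listed ones, but are neither listed nor needed, are in the scene too. What is shaped like the probe1 but pink or yellow is not meant.

How it is judged (in metres and radians):
On the way, in this order (a step that is already met when the one before it is completed fails the run):
1. a probe hangs upright from the fingers, clear of the bench (((contact force between the fingers and probe1 above 0.4 N and angle between probe1's own x axis and vertical below 0.35 rad and height (world z) of probe1 above 0.03 m) or (contact force between the fingers and probe2 above 0.4 N and angle between probe2's own x axis and vertical below 0.35 rad and height (world z) of probe2 above 0.03 m) or (contact force between the fingers and probe3 above 0.4 N and angle between probe3's own x axis and vertical below 0.35 rad and height (world z) of probe3 above 0.03 m))), for 0.2 s.
2. every probe stands in a sleeve (((horizontal distance between probe1 and sleeve1 below 0.016 m and z of probe1 in the frame of sleeve1 below 0.012 m and angle between probe1's own x axis and vertical below 0.35 rad) or (horizontal distance between probe1 and sleeve2 below 0.016 m and z of probe1 in the frame of sleeve2 below 0.012 m and angle between probe1's own x axis and vertical below 0.35 rad) or (horizontal distance between probe1 and sleeve3 below 0.016 m and z of probe1 in the frame of sleeve3 below 0.012 m and angle between probe1's own x axis and vertical below 0.35 rad)) and ((horizontal distance between probe2 and sleeve1 below 0.016 m and z of probe2 in the frame of sleeve1 below 0.012 m and angle between probe2's own x axis and vertical below 0.35 rad) or (horizontal distance between probe2 and sleeve2 below 0.016 m and z of probe2 in the frame of sleeve2 below 0.012 m and angle between probe2's own x axis and vertical below 0.35 rad) or (horizontal distance between probe2 and sleeve3 below 0.016 m and z of probe2 in the frame of sleeve3 below 0.012 m and angle between probe2's own x axis and vertical below 0.35 rad)) and ((horizontal distance between probe3 and sleeve1 below 0.016 m and z of probe3 in the frame of sleeve1 below 0.012 m and angle between probe3's own x axis and vertical below 0.35 rad) or (horizontal distance between probe3 and sleeve2 below 0.016 m and z of probe3 in the frame of sleeve2 below 0.012 m and angle between probe3's own x axis and vertical below 0.35 rad) or (horizontal distance between probe3 and sleeve3 below 0.016 m and z of probe3 in the frame of sleeve3 below 0.012 m and angle between probe3's own x axis and vertical below 0.35 rad))), for 0.2 s.
At the end, for the whole second after the job is handed in: Every present probe stands tip down in a sleeve, tip within 16 mm of the sleeve's centre and 12 mm of its floor, within 20 degrees of upright; the drum rests in the detent with the capped station within 13 mm of the port (all of step 2 and horizontal distance between cap and port below 0.013 m); the robot touches nothing.
It fails at once if a bystander (beaker, flask, white bottle, spatula) is moved more than 40 mm (distance of any of beaker, flask, wash_bottle, spatula from where it was at the start of the episode above 0.04 m).
Of probe1, probe2, probe3 only 2 to 3 are there at a start; the rules pass over those that are not, and their reading is None.
At some moment in a run one of probe1, probe2, probe3 may be knocked a few centimetres aside while the robot is not near it.
Once in a run the grip may slacken for a moment while it holds something.
It also fails if it takes over 210 s, if anything falls off the work surface, if the arm or the gripper's body presses on something with over 40 N, if the wrist force passes 120 N, or if a joint passes its speed limit or range.

## Working session

There is one attempt and no reset: what is moved stays moved. The work goes in short steps, Python scripts to look and compute and a shell command to move; the robot and the scene stay as the last step left them, time stands still between calls to the robot, and variables do not carry over. Pictures are saved under pics/ and viewed, and the job is handed in when it is done.

```bash
ls; mkdir -p pics
python3 - <<'E'
from station import env, viewer
import cv2,json
print(env.get_obs())
for n in("side","top"):
    cv2.imwrite(f"pics/{n}0.png",viewer.read_camera(n)); print(viewer.camera_info(n))
E
```

```text
pics
{'time_s': 0.0, 'joint_pos': array([-7.77854982e+01,  2.75480199e+01,  9.14957673e+01,  4.73839509e-04,
        6.10242423e+01, -2.67036559e+00]), 'joint_velocities': array([-0.03529984,  0.06653764,  0.04783136, -0.00941483, -0.04176875,
        0.00669029]), 'joint_efforts': array([-2.31673250e-03, -9.50661135e+01, -4.30171824e+01, -6.05724672e-04,
        1.26692012e-02, -6.14841929e-05]), 'position': array([ 0.16690031, -0.62777345,  0.23068004]), 'tcp_rot': array([-9.00679363e+01,  3.58328466e-03, -1.65115364e+02]), 'contact_force': array([-0.98448054,  0.29752272,  0.25091398]), 'torque': array([0.02247961, 0.00945594, 0.03720721]), 'finger_gap': 0.08537269932949351}
{'vfov': 53.87321052386468, 'cx': 283.845898725103, 'cy': 208.26063784572213, 'dist_coeffs': array([0.00762635, 0.        , 0.        , 0.        , 0.        ]), 'R': array([[ 0.63310769, -0.77394813,  0.01337708],
       [-0.48347399, -0.40887104, -0.77400089],
       [ 0.60450604,  0.48355844, -0.63304319]]), 't': array([-0.43519456,  0.24366665,  1.42275977])}
{'vfov': 57.32495701861603, 'cx': 274.97788110244517, 'cy': 212.23424967398418, 'dist_coeffs': array([-0.07971333,  0.        ,  0.        ,  0.        ,  0.        ]), 'R': array([[-0.02165239, -0.99974284,  0.00674063],
       [-0.98992626,  0.02049523, -0.14009262],
       [ 0.13991844, -0.00970607, -0.99011546]]), 't': array([-0.22189221,  0.43977705,  1.28823394])}
```

View pics/side0.png

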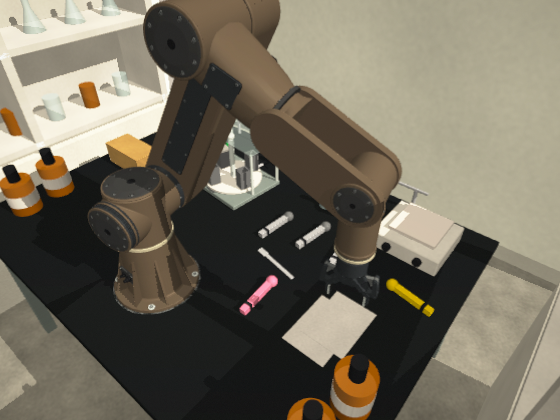

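View pics/top0.png

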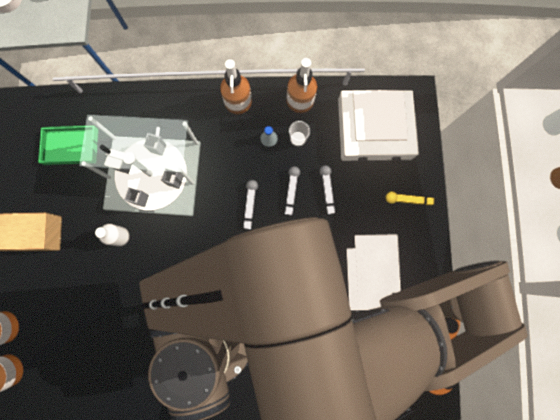

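Top view: three grey probes with balls near px (252,186), (293,172) and (326,171), and the keeper with its drum near (150,172). The flask and beaker are behind the probes at (269,136) and (299,133), the wash bottle is at (113,235), and the pink and yellow decoys are to be ignored. I'll zoom in.

```bash
cat > h.py <<'E'
import cv2,numpy as np
from station import env,viewer
def K(n):
    i=viewer.camera_info(n);f=210/np.tan(np.radians(i['vfov']/2))
    return np.array([[f,0,i['cx']],[0,f,i['cy']],[0,0,1]]),i['dist_coeffs'],i['R'],i['t']
def ray(n,uv):
    k,d,R,t=K(n);p=cv2.undistortPoints(np.array([[uv]],float),k,d)[0,0]
    return -R.T@t, R.T@np.array([p[0],p[1],1])
def onz(n,uv,z):
    c,r=ray(n,uv);return c+r*(z-c[2])/r[2]
def tri(a,b):
    c1,r1=ray("top",a);c2,r2=ray("side",b);r1/=np.linalg.norm(r1);r2/=np.linalg.norm(r2)
    s=np.linalg.lstsq(np.c_[r1,-r2],c2-c1,rcond=None)[0]
    p,q=c1+s[0]*r1,c2+s[1]*r2
    return (p+q)/2,np.linalg.norm(p-q)
def proj(n,X):
    k,d,R,t=K(n);return cv2.projectPoints(np.array(X,float).reshape(-1,3),cv2.Rodrigues(R)[0],t,k,d)[0][:,0]
def crop(im,x0,y0,x1,y1,s,name):
    cv2.imwrite("pics/"+name,cv2.resize(im[y0:y1,x0:x1],None,fx=s,fy=s,interpolation=cv2.INTER_CUBIC))
E
python3 - <<'E'
from h import *
im=cv2.imread("pics/top0.png")
crop(im,230,150,350,240,6,"t0p.png");crop(im,75,105,215,225,5,"t0k.png")
E
```

```text
(no output)
```

View pics/t0p.png

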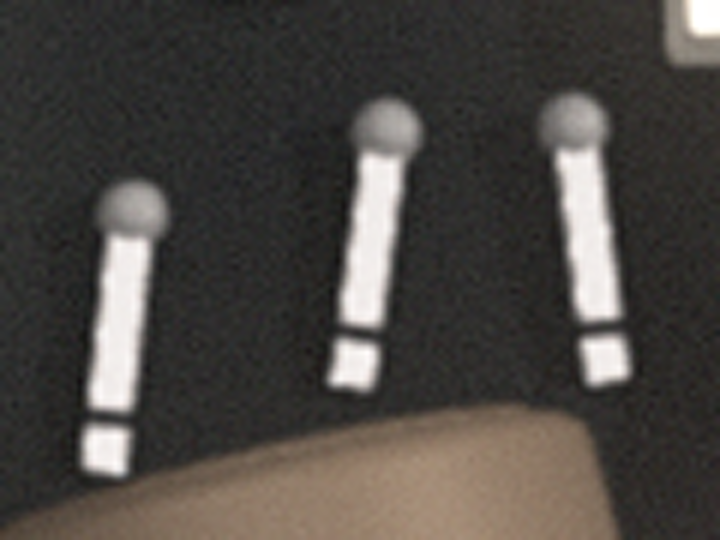

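View pics/t0k.png

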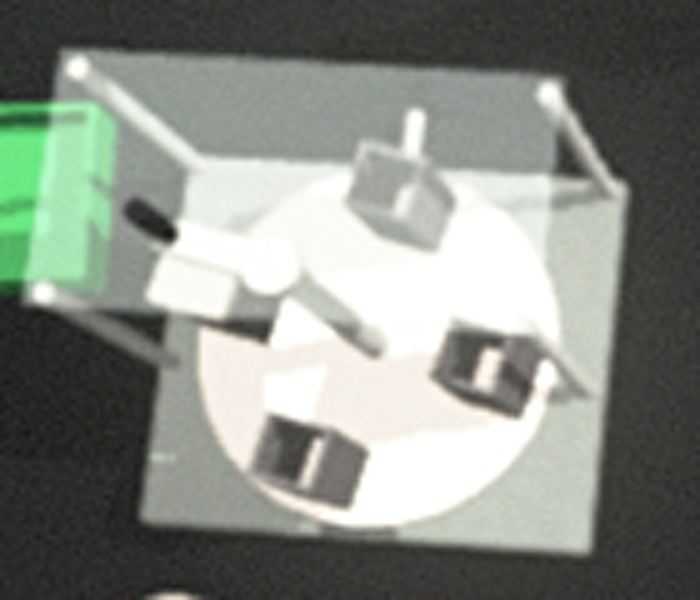

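Run:
```python
from h import *
g=lambda x,y:(75+x/5,105+y/5)
C=[onz("top",g(*p),.02) for p in [(140,520),(592,553),(625,188),(197,155)]]
for c in C: print(c.round(4))
d=lambda a,b:np.linalg.norm(C[a]-C[b])
print([round(d(*p),3) for p in((0,1),(1,2),(2,3),(3,0))])
im=cv2.imread("pics/top0.png");side=cv2.imread("pics/side0.png")
# roof corners
for p in [(63,50),(562,78),(25,300)]: print("roof",onz("top",g(*p),.217).round(3))
for p in [(155,208),(125,203),(175,240)]: print("peg top", onz("top",g(*p),.265).round(3))
for p in [(310,460),(490,365),(400,195)]: print("sleeve rim", onz("top",g(*p),.118).round(3))
print("cap",onz("top",g(190,285),.13).round(3))
for p in [(135,210),(388,128),(574,122)]:
    print("ball",onz("top",(230+p[0]/6,150+p[1]/6),.02).round(4))
for p in [(105,476),(350,390),(607,385)]:
    print("tip",onz("top",(230+p[0]/6,150+p[1]/6),.03).round(4))
crop(side,190,110,400,290,3.6,"s0.png")
```

```text
[0.4606 0.3734 0.02  ]
[0.4307 0.052  0.02  ]
[0.6935 0.0312 0.02  ]
[0.7275 0.3442 0.02  ]
[np.float64(0.323), np.float64(0.264), np.float64(0.315), np.float64(0.268)]
roof [0.728 0.35  0.217]
roof [0.699 0.034 0.217]
roof [0.567 0.364 0.217]
peg top [0.607 0.263 0.265]
peg top [0.611 0.282 0.265]
peg top [0.587 0.25  0.265]
sleeve rim [0.482 0.217 0.118]
sleeve rim [0.543 0.1   0.118]
sleeve rim [0.66  0.163 0.118]
cap [0.599 0.298 0.13 ]
ball [ 0.5346 -0.1546  0.02  ]
ball [ 0.5808 -0.3038  0.02  ]
ball [ 0.5824 -0.4135  0.02  ]
tip [ 0.3781 -0.136   0.03  ]
tip [ 0.4247 -0.2769  0.03  ]
tip [ 0.4245 -0.4247  0.03  ]
```

View pics/s0.png

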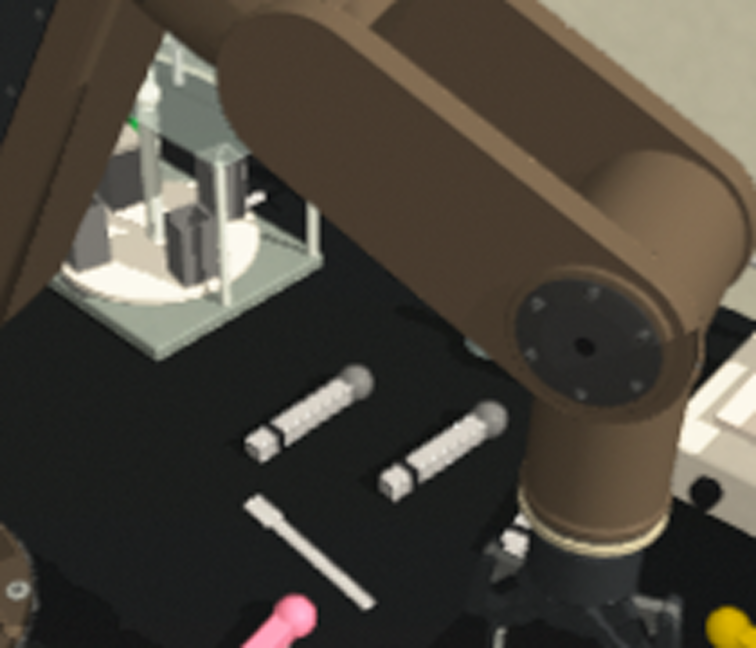

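```bash
cat >> h.py <<'E'
O=np.array([.578,.2]);YAW=np.radians(-5.4)
def kp(x,y,z):
    c,s=np.cos(YAW),np.sin(YAW);return [O[0]+c*x-s*y,O[1]+s*x+c*y,z]
def st(th,r,z,off=0):  # th: deg CCW from front
    a=np.pi+np.radians(th);return kp(r*np.cos(a)-off*np.sin(a),r*np.sin(a)+off*np.cos(a),z)
def overlay(im,n,th):
    def poly(P,c): cv2.polylines(im,[np.int32(np.round(proj(n,P)*4)) for _ in [0]],True,c,1,cv2.LINE_AA,2)
    poly([kp(-.135,-.16,.02),kp(.135,-.16,.02),kp(.135,.16,.02),kp(-.135,.16,.02)],(0,255,255))
    poly([kp(-.03,-.16,.22),kp(.135,-.16,.22),kp(.135,.16,.22),kp(-.03,.16,.22)],(255,255,0))
    for i,c in((0,(0,0,255)),(90,(0,255,0)),(180,(0,255,0)),(270,(0,255,0))):
        z=.13 if i==0 else .118
        poly([st(th+i,.095+a,z,b) for a,b in((-.023,-.023),(.023,-.023),(.023,.023),(-.023,.023))],c)
    poly([st(th,.065,.237),st(th,.065,.287)],(255,0,255))
E
python3 - <<'E'
from h import *
im=cv2.imread("pics/top0.png");big=im.copy()
overlay(im,"top",-90)
crop(im,75,105,215,225,5,"t0o.png")
for th,p,z in[(0,(125,203),.287),(0,(175,240),.237)]: print(onz("top",(75+p[0]/5,105+p[1]/5),z).round(3))
print(st(-90,.065,.26), "port",st(0,.095,.034),"bottle",onz("top",(113,235),.08),"flask",onz("top",(269,138),.03),"beaker",onz("top",(298,138),.03))
E
```

```text
[0.603 0.272 0.287]
[0.596 0.263 0.237]
[np.float64(0.5841170403657034), np.float64(0.2647115276992002), 0.26] port [np.float64(0.4834216133627074), np.float64(0.20894028976525886), 0.034] bottle [0.36295067 0.30878818 0.08      ] flask [ 0.70157654 -0.21572892  0.03      ] beaker [ 0.69966077 -0.3186615   0.03      ]
```

View pics/t0o.png

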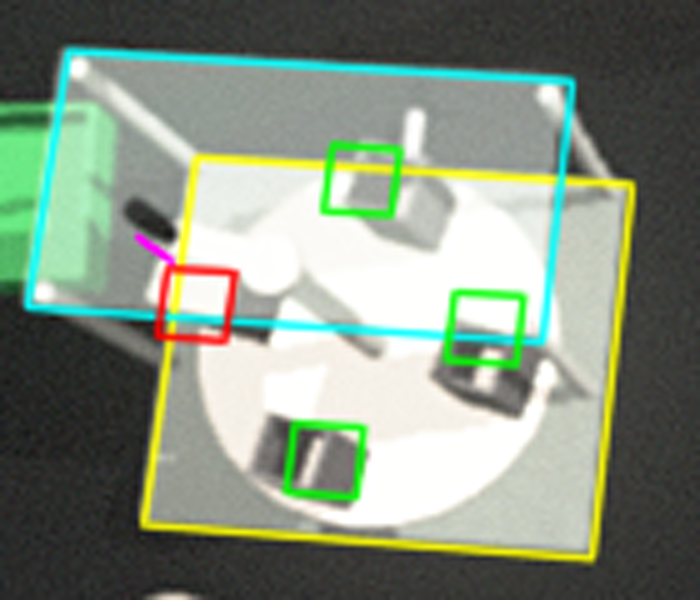

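The base fits well with origin (0.578, 0.200) and yaw −5.4°. The drum looks about 12° short of the detent: peg at angle 72° where I expect 84.6°. I'll move above the rightmost probe and then re-image.

```bash
python3 -m creep '[[[415,214,0],-0.19,0],[[415,214,0],-0.19,0],[[415,214,0],-0.19,0],[[415,214,0],-0.19,0],[[415,214,0],-0.19,0],[[415,214,0],-0.19,0],[[415,214,0],-0.19,0],[[415,214,0],-0.19,0],[[415,214,0],-0.19,0],[[415,214,0],-0.19,0]]'
python3 -m creep '[[[0,0,0],0,0],[[0,0,0],0,0],[[0,0,0],0,0]]'
cat > look.py <<'E'
import sys
from h import *
k=sys.argv[1]; th=sys.argv[2] if len(sys.argv)>2 else None
T=viewer.read_camera("top");S=viewer.read_camera("side")
cv2.imwrite(f"pics/top{k}.png",T);cv2.imwrite(f"pics/side{k}.png",S)
if th:
    A=T.copy();overlay(A,"top",float(th));crop(A,75,105,215,225,5,f"tk{k}.png")
o=env.get_obs();print(o['time_s'],o['position'].round(4),o['tcp_rot'].round(2),o['contact_force'].round(1),round(o['finger_gap'],4))
E
python3 look.py 1 -102
```

```text
time_s: 1.1
position: [0.5855, -0.4114, 0.2308]
tcp_rot: [-90.0, 0.0, -175.8]
contact_force: [-0.1, 0.3, 0.3]
finger_gap: 0.0855
time_s: 1.4
position: [0.5807, -0.4149, 0.2311]
tcp_rot: [-90.0, -0.0, -176.1]
contact_force: [0.0, -0.6, 0.7]
finger_gap: 0.0855
1.5 [ 0.5808 -0.4151  0.2314] [-9.0000e+01 -1.0000e-02 -1.7609e+02] [-0.2 -0.3  0.2] 0.0851
```

View pics/top1.png

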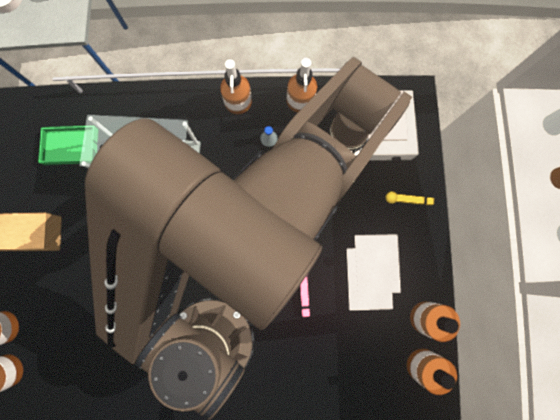

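View pics/side1.png

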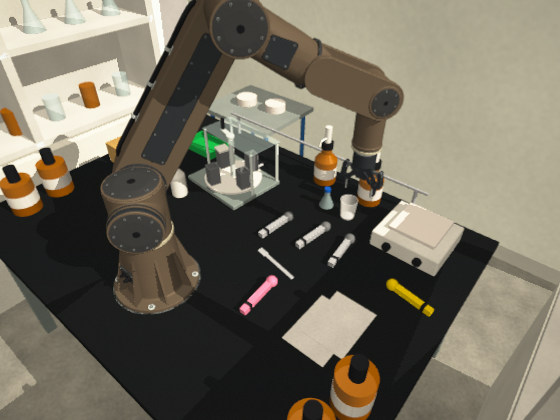

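View pics/tk1.png

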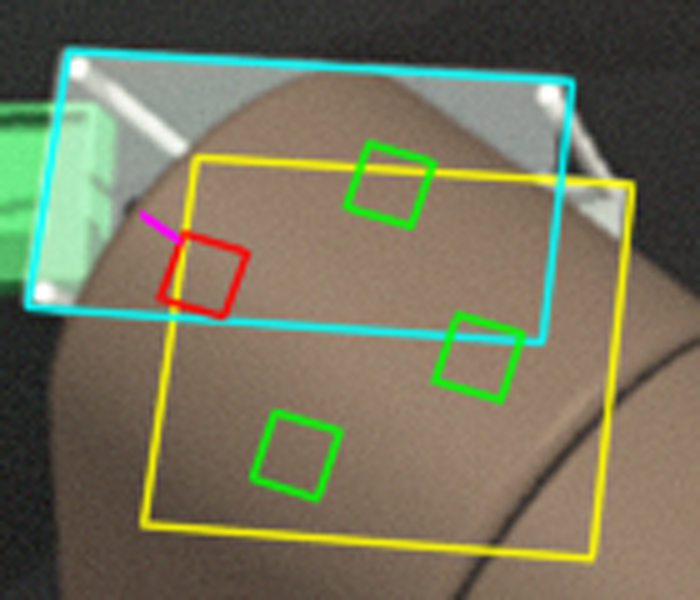

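Run:
```python
from h import *
im=cv2.imread("pics/top0.png");overlay(im,"top",-102)
crop(im,75,105,215,225,4,"a.png")
S=cv2.imread("pics/side1.png");A=S.copy();overlay(A,"side",-102)
crop(S,180,110,290,215,4,"b.png");crop(A,180,110,290,215,4,"c.png");crop(S,250,190,370,280,6,"d.png")
h=[cv2.imread("pics/"+x) for x in("b.png","c.png")];cv2.imwrite("pics/bc.png",cv2.resize(np.hstack(h),(800,400)))
```

```text
(no output)
```

View pics/a.png

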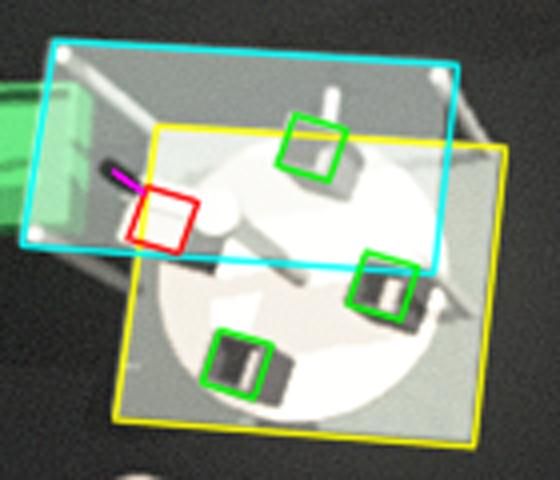

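View pics/bc.png

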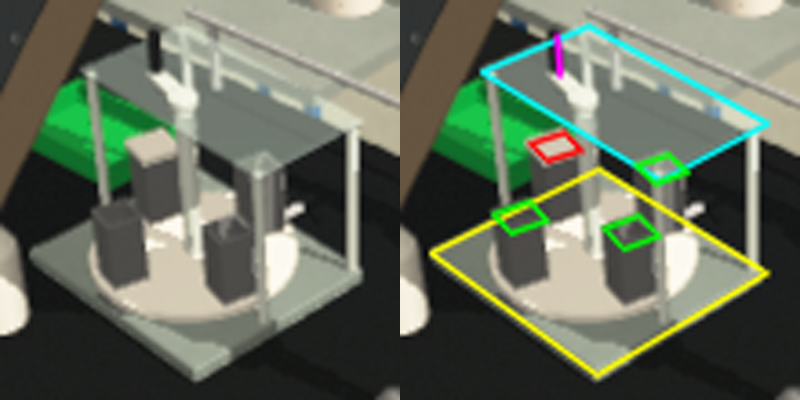

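View pics/d.png

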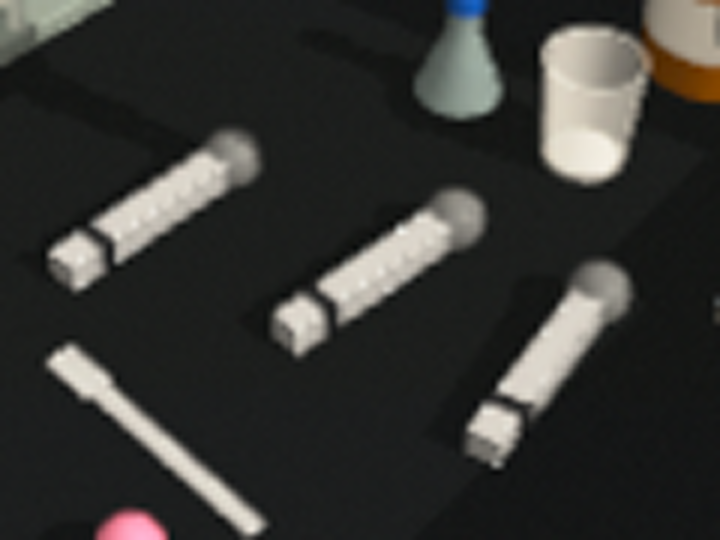

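Run:
```python
from h import *
T=[(230+x/6,150+y/6) for x,y in[(135,210),(388,128),(574,122)]]
S=[(250+x/6,190+y/6) for x,y in[(235,157),(459,217),(602,290)]]
for a,b in zip(T,S): p,e=tri(a,b);print(p.round(4),round(e,4), onz("side",b,.02).round(4))
for p in[(76,262),(300,325),(494,432)]: print("tip",onz("side",(250+p[0]/6,190+p[1]/6),.015).round(4))
```

```text
[ 0.5335 -0.1541  0.0222] 0.0017 [ 0.5349 -0.152   0.02  ]
[ 0.5797 -0.3033  0.0228] 0.001 [ 0.582  -0.3014  0.02  ]
[ 0.5808 -0.4122  0.0235] 0.0021 [ 0.5833 -0.41    0.02  ]
tip [ 0.393  -0.1356  0.015 ]
tip [ 0.4397 -0.2803  0.015 ]
tip [ 0.4419 -0.4241  0.015 ]
```

```bash
python3 -m creep '[[[1,3,-50],0,0],[[1,3,-100],0,0],[[1,3,-150],0,0],[[1,3,-200],0,0],[[1,3,-215],0,0],[[1,3,-227],0,0],[[1,3,-227],0,0],[[1,3,-227],0,0]]'
python3 look.py 2
```

```text
time_s: 2.3
position: [0.5841, -0.4122, 0.0065]
tcp_rot: [-89.9, 0.1, -176.0]
contact_force: [0.4, -0.1, 0.3]
finger_gap: 0.0855
2.4 [ 0.5842 -0.4121  0.0067] [-8.988e+01  1.400e-01 -1.760e+02] [-0.3 -0.8 -0.2] 0.085
```

View pics/side2.png

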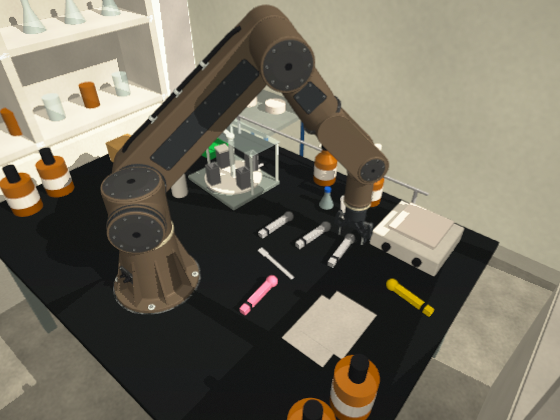

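```bash
python3 -m creep '[[[-1,0,-4],0,0.2],[[-1,0,-4],0,0.2],[[-1,0,-4],0,0.2],[[-1,0,-4],0,0.2]]'; python3 -m creep '[[[0,0,0],0,0.4],[[0,0,0],0,0.4],[[0,0,0],0,0.4],[[0,0,0],0,0.4]]';python3 -m creep '[[[0,0,0],0,1],[[0,0,0],0,1],[[0,0,0],0,1],[[0,0,0],0,1],[[0,0,0],0,1],[[0,0,0],0,1]]'
```

```text
time_s: 2.8
position: [0.582, -0.4112, 0.0004]
tcp_rot: [-90.0, 0.0, -176.0]
contact_force: [0.0, -0.1, -0.0]
finger_gap: 0.0682
time_s: 3.2
position: [0.582, -0.4112, 0.0003]
tcp_rot: [-90.0, -0.0, -176.0]
contact_force: [-0.3, 0.3, 0.5]
finger_gap: 0.0512
time_s: 3.8
position: [0.5822, -0.4114, 0.0007]
tcp_rot: [-90.0, 0.0, -176.0]
contact_force: [-0.8, -0.1, 5.6]
finger_gap: 0.0374
```

```bash
python3 -m creep '[[[0,0,5],0,1],[[0,0,20],0,1],[[0,0,50],0,1],[[0,0,90],0,1],[[0,0,130],0,1],[[0,0,170],0,1],[[0,0,210],0,1],[[0,0,250],0,1],[[0,0,250],0,1],[[0,0,250],0,1]]'
python3 look.py 3; python3 -c "
from h import *
crop(cv2.imread('pics/side3.png'),280,100,420,240,5,'z3.png')"
```

```text
time_s: 4.8
position: [0.5823, -0.4113, 0.2522]
tcp_rot: [-89.9, 0.1, -176.0]
contact_force: [-0.4, 0.1, -2.2]
finger_gap: 0.0376
4.9 [ 0.5814 -0.4107  0.2496] [-9.006e+01 -6.000e-02 -1.760e+02] [ 0.1 -0.1 -1.4] 0.038
```

View pics/z3.png

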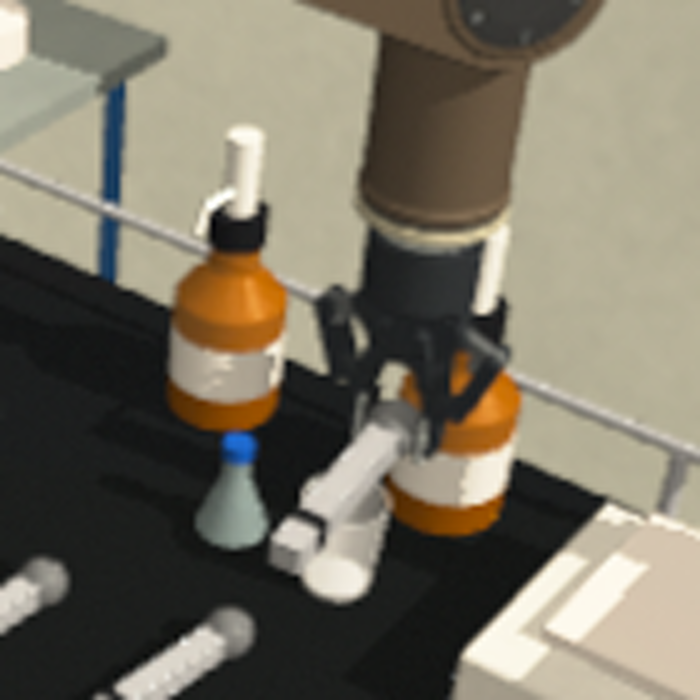

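```bash
cat > q.py <<'E'
from station import env
o=env.get_obs();print('  torque',o['torque'].round(3),'F',o['contact_force'].round(1),'gap',round(o['finger_gap'],4))
E
python3 q.py
python3 -m creep '[[[0,0,0],0,0.58],[[0,0,0],0,0.58],[[0,0,0],0,0.58]]'; python3 q.py
python3 -m creep '[[[0,0,0],0,0.56],[[0,0,0],0,0.56],[[0,0,0],0,0.56]]'; python3 q.py
python3 -m creep '[[[0,0,0],0,0.55],[[0,0,0],0,0.55],[[0,0,0],0,0.55]]'; python3 q.py
```

```text
torque [ 0.043 -0.13   0.017] F [ 0.1 -0.1 -1.4] gap 0.038
time_s: 5.2
position: [0.5818, -0.411, 0.2494]
tcp_rot: [-90.1, -0.1, -176.0]
contact_force: [0.5, -0.7, -1.1]
finger_gap: 0.037
  torque [-0.011 -0.131  0.026] F [ 0.5 -0.7 -1.1] gap 0.037
time_s: 5.5
position: [0.582, -0.4112, 0.2502]
tcp_rot: [-90.0, 0.0, -176.0]
contact_force: [-0.8, -0.2, -2.9]
finger_gap: 0.0378
  torque [ 0.001 -0.126  0.03 ] F [-0.8 -0.2 -2.9] gap 0.0378
time_s: 5.8
position: [0.582, -0.4112, 0.2503]
tcp_rot: [-90.0, 0.0, -176.0]
contact_force: [0.4, 0.1, -0.6]
finger_gap: 0.0385
  torque [-0.02  -0.097  0.008] F [ 0.4  0.1 -0.6] gap 0.0385
```

```bash
python3 -m creep '[[[0,0,0],0,0.546],[[0,0,0],0,0.546],[[0,0,0],0,0.546],[[0,0,0],0,0.546]]'; python3 q.py
python3 look.py 4; python3 -c "
from h import *
crop(cv2.imread('pics/side4.png'),280,100,420,240,4,'z4.png')"
```

```text
time_s: 6.2
position: [0.582, -0.4112, 0.2503]
tcp_rot: [-90.0, -0.0, -176.0]
contact_force: [-0.3, 0.2, -1.8]
finger_gap: 0.0391
  torque [ 0.021 -0.101  0.055] F [-0.3  0.2 -1.8] gap 0.0391
6.3 [ 0.582  -0.4112  0.2503] [ -90.    0. -176.] [ 0.2  0.1 -1.4] 0.0386
```

View pics/z4.png

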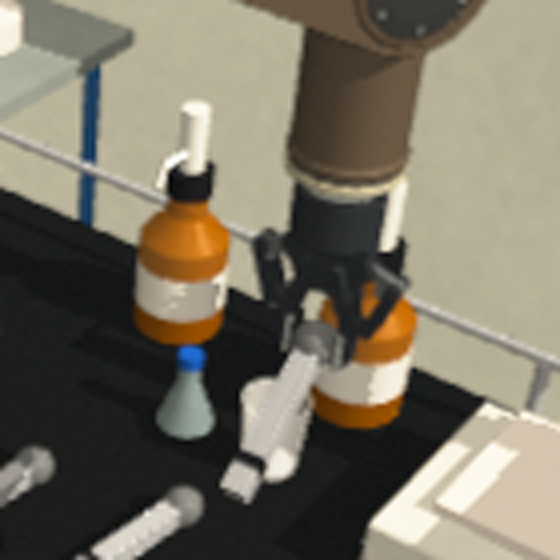

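The shaft has come about halfway down, calmly. I'll keep easing.

```bash
python3 -m creep '[[[0,0,0],0,0.543],[[0,0,0],0,0.543],[[0,0,0],0,0.543],[[0,0,0],0,0.543]]'; python3 q.py
python3 -m creep '[[[0,0,0],0,0.540],[[0,0,0],0,0.540],[[0,0,0],0,0.540],[[0,0,0],0,0.540]]'; python3 q.py
python3 look.py 5; python3 -c "
from h import *
crop(cv2.imread('pics/side5.png'),280,100,420,240,4,'z5.png')"
```

```text
time_s: 6.7
position: [0.582, -0.4112, 0.2503]
tcp_rot: [-90.0, 0.0, -176.0]
contact_force: [-0.3, 0.5, -2.1]
finger_gap: 0.0391
  torque [-0.019 -0.082 -0.022] F [-0.3  0.5 -2.1] gap 0.0391
time_s: 7.1
position: [0.582, -0.4111, 0.2503]
tcp_rot: [-90.0, -0.0, -176.0]
contact_force: [0.7, 0.4, -1.3]
finger_gap: 0.0392
  torque [ 0.042 -0.007 -0.017] F [ 0.7  0.4 -1.3] gap 0.0392
7.2 [ 0.582  -0.4112  0.2503] [ -90.    0. -176.] [ 0.9  0.1 -1. ] 0.0394
```

View pics/z5.png

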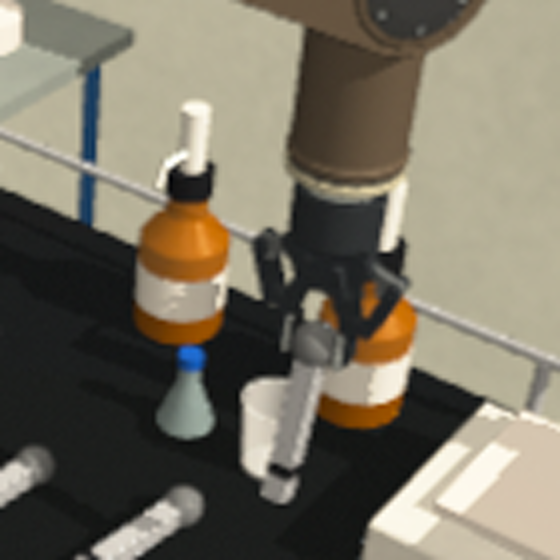

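```bash
cat >> h.py <<'E'
def tipxz(uv,ball,jawdeg):
    j=np.array([np.cos(np.radians(jawdeg)),np.sin(np.radians(jawdeg)),0])
    c,r=ray("side",uv);p=c+r*((np.array(ball)-c)@j)/(r@j);d=np.array(ball)-p
    return p.round(4),round(np.linalg.norm(d),4),'tilt',round(np.degrees(np.arctan2(np.hypot(d[0],d[1]),d[2])),1)
E
python3 - <<'E'
from h import *
print(proj("side",[[.582,-.411,.269]]), 280+318/4,100+340/4)
print(tipxz((280+279/4,100+491/4),(.582,-.411,.267),94))
E
python3 -m creep '[[[0,0,0],0,0.538],[[0,0,0],0,0.538],[[0,0,0],0,0.538],[[0,0,0],0,0.538]]'; python3 q.py
python3 look.py 6; python3 -c "
from h import *
crop(cv2.imread('pics/side6.png'),280,100,420,240,4,'z6.png')"
```

```text
[[358.83458434 185.35642549]] 359.5 185.0
(array([ 0.5529, -0.413 ,  0.1206]), np.float64(0.1493), 'tilt', np.float64(11.3))
time_s: 7.6
position: [0.582, -0.4112, 0.2503]
tcp_rot: [-90.0, 0.0, -176.0]
contact_force: [0.1, -0.5, -1.4]
finger_gap: 0.0393
  torque [ 0.026 -0.008 -0.015] F [ 0.1 -0.5 -1.4] gap 0.0393
7.7 [ 0.582  -0.4112  0.2503] [ -90.   -0. -176.] [ 0.8 -0.5 -0.6] 0.0394
```

View pics/z6.png

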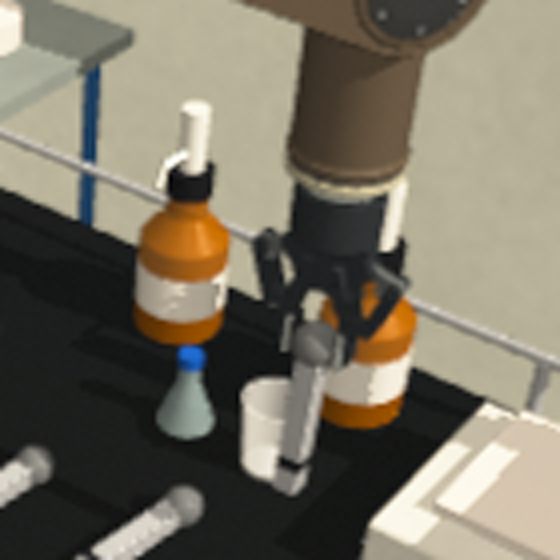

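```bash
python3 -m creep '[[[0,0,0],0,0.536],[[0,0,0],0,0.536],[[0,0,0],0,0.536],[[0,0,0],0,1],[[0,0,0],0,1],[[0,0,0],0,1],[[0,0,0],0,1]]'; python3 q.py
python3 look.py 7
python3 - <<'E'
from h import *
im=cv2.imread('pics/side7.png');crop(im,320,150,400,240,6,'z7.png')
E
```

```text
time_s: 8.4
position: [0.582, -0.4112, 0.2503]
tcp_rot: [-90.0, -0.0, -176.0]
contact_force: [-0.5, -1.0, -1.1]
finger_gap: 0.0377
  torque [-0.006 -0.01   0.027] F [-0.5 -1.  -1.1] gap 0.0377
8.5 [ 0.582  -0.4112  0.2503] [ -90.   -0. -176.] [ 0.7 -0.2 -0.6] 0.0374
```

View pics/z7.png

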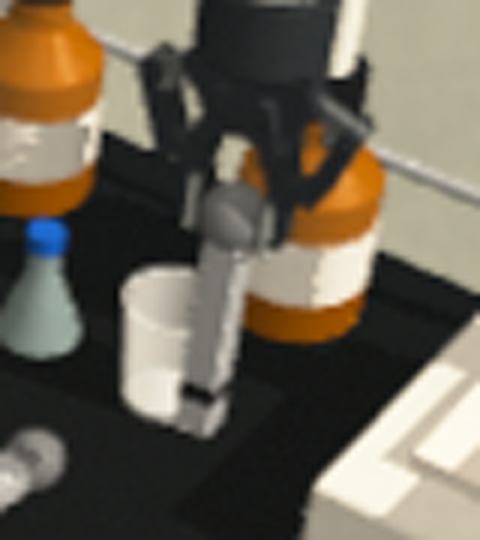

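Run:
```python
from h import *
im=cv2.imread('pics/side7.png');
print(tipxz((320+202/6,150+420/6),(.582,-.411,.269),94))
crop(im,180,110,290,215,6,'k7.png')
im=cv2.imread('pics/top7.png');crop(im,75,105,215,225,5,'kt7.png')
```

```text
(array([ 0.5851, -0.4108,  0.111 ]), np.float64(0.158), 'tilt', np.float64(1.1))
```

View pics/k7.png

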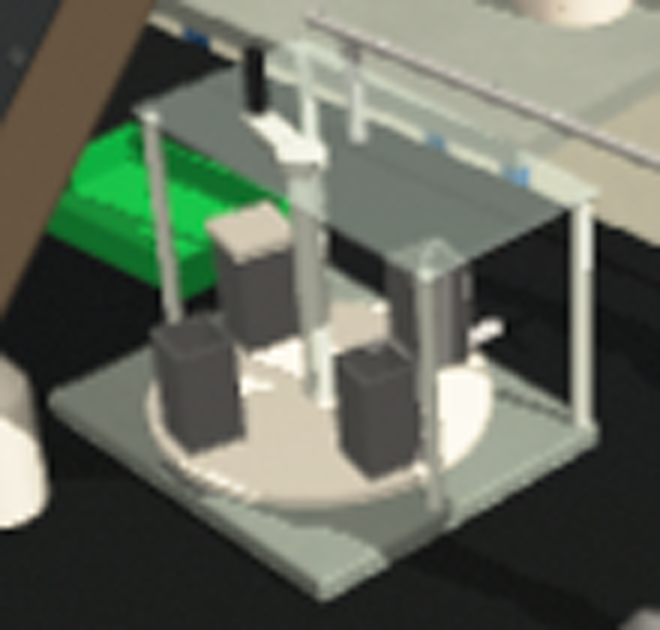

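View pics/kt7.png

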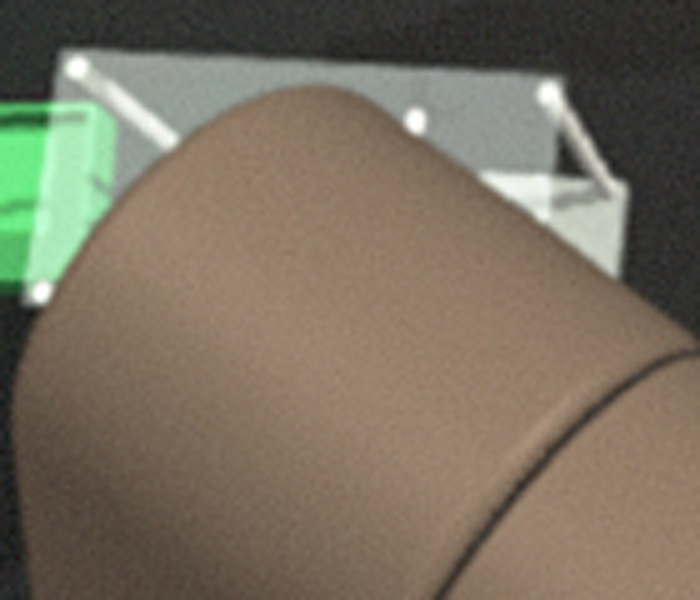

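Run:
```python
from h import *
for n,p,z in[("cap",(249,233),.13),("s1",(191,341),.118),("s2",(379,365),.118),("pegtop",(254,50),.287),("pegbot",(254,110),.237)]:
    X=onz("side",(180+p[0]/6,110+p[1]/6),z);d=X[:2]-O
    print(n,X.round(4),round(np.hypot(*d),4),round(np.degrees(np.arctan2(d[1],d[0]))-174.6,1))
```

```text
cap [0.5992 0.2891 0.13  ] 0.0916 -98.0
s1 [0.4838 0.2298 0.118 ] 0.0988 -12.1
s2 [0.5479 0.1081 0.118 ] 0.0966 -282.7
pegtop [0.5989 0.2654 0.287 ] 0.0687 -102.3
pegbot [0.6006 0.2729 0.237 ] 0.0763 -101.8
```

```bash
python3 -m creep '[[[0,10,30],0,1],[[-5,40,60],0,1],[[-10,80,70],0,1],[[-16,120,70],-0.05,1],[[-22,160,70],-0.1,1],[[-28,200,70],-0.15,1],[[-34,240,70],-0.2,1],[[-40,280,70],-0.25,1],[[-46,320,70],-0.3,1],[[-52,360,70],-0.37,1]]'
python3 -m creep '[[[-6,40,0],0,1],[[-12,80,0],0,1],[[-18,120,0],0,1],[[-24,160,0],0,1],[[-30,200,0],0,1],[[-36,240,0],0,1],[[-42,265,0],0,1],[[-44,280,0],0,1],[[-44,280,0],0,1],[[-44,280,0],0,1]]'
python3 look.py 8
python3 - <<'E'
from h import *
im=cv2.imread('pics/side8.png');crop(im,150,60,290,215,4.5,'z8.png')
E
```

```text
time_s: 9.5
position: [0.5295, -0.0497, 0.3205]
tcp_rot: [-90.0, 0.0, 162.7]
contact_force: [0.9, 1.0, -1.1]
finger_gap: 0.0373
time_s: 10.5
position: [0.4861, 0.2283, 0.3203]
tcp_rot: [-90.0, 0.0, 162.8]
contact_force: [0.1, -0.7, -0.8]
finger_gap: 0.0375
10.6 [0.4863 0.2278 0.3203] [-8.9980e+01  1.0000e-02  1.6275e+02] [-0.1 -1.4 -1.1] 0.0373
```

View pics/z8.png

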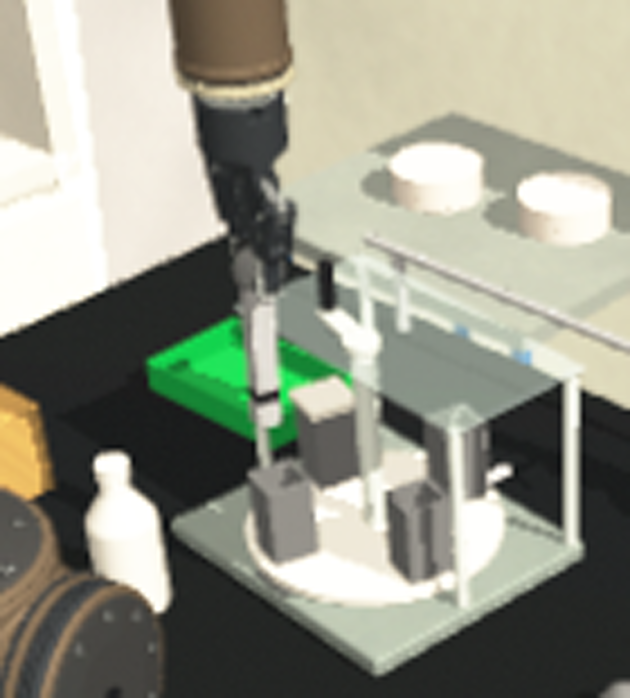

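View pics/top8.png

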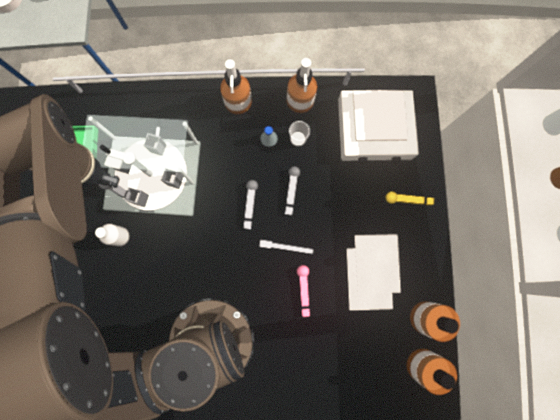

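Run:
```python
from h import *
im=cv2.imread('pics/side8.png');crop(im,185,110,235,190,7,'z8b.png')
a=cv2.imread('pics/z8b.png')
im=cv2.imread('pics/top8.png');crop(im,85,140,165,220,7,'z8t.png');b=cv2.imread('pics/z8t.png')
cv2.imwrite('pics/z8c.png',np.hstack([cv2.resize(a,(350,560)),cv2.resize(b,(450,450)) if 0 else b[:560,:450]]))
print(onz("side",(150+265/4.5,60+422/4.5),.19), proj("side",[[.4863,.2278,.34],[.4863,.2278,.19]]))
```

```text
[0.47222439 0.22471087 0.19      ] [[207.10719802 119.03206457]
 [210.90824543 152.14281736]]
```

View pics/z8c.png

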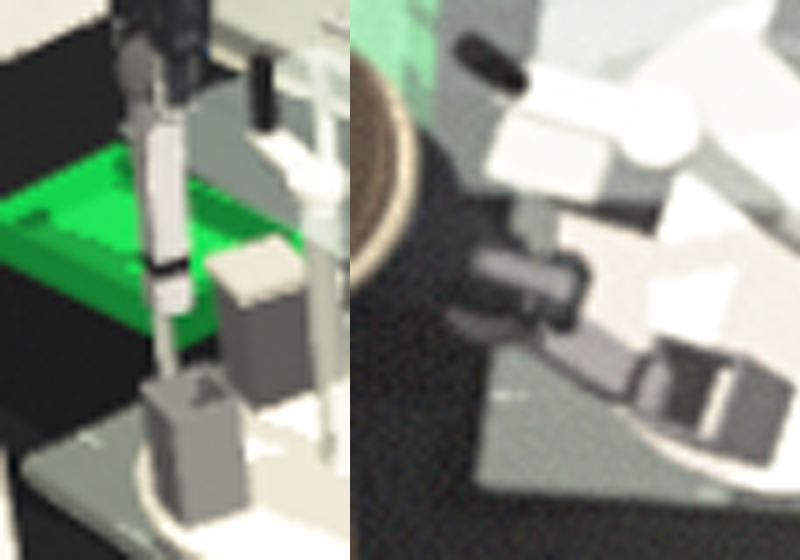

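Run:
```python
from h import *
print(tri((126.6,196),(209.8,153.5)), onz("side",(209.8,153.5),.19),onz("top",(126.6,196),.19),proj("top",[[.4863,.2278,.19],[.486,.229,.118]]))
```

```text
(array([0.4731069 , 0.22242685, 0.19194445]), np.float64(0.0033638364643398836)) [0.47611427 0.22346897 0.19      ] [0.47232043 0.22441394 0.19      ] [[125.68217771 191.55105015]
 [133.56488131 195.91030751]]
```

```bash
python3 -m creep '[[[9,4,-15],0,1],[[9,4,-30],0,1],[[9,4,-45],0,1],[[9,4,-60],0,1],[[9,4,-60],0,1],[[9,4,-60],0,1]]'
python3 look.py 9
python3 - <<'E'
from h import *
im=cv2.imread('pics/side9.png');crop(im,175,110,235,190,7,'a.png')
a=cv2.imread('pics/a.png')
im=cv2.imread('pics/top9.png');crop(im,95,150,149,230,7,'b.png');b=cv2.imread('pics/b.png')
cv2.imwrite('pics/z9c.png',np.hstack([a,b]))
E
```

```text
time_s: 11.2
position: [0.4953, 0.2324, 0.2598]
tcp_rot: [-90.0, -0.0, 162.8]
contact_force: [0.6, -0.6, -1.4]
finger_gap: 0.0375
11.3 [0.4956 0.2327 0.2607] [-9.0030e+01  3.0000e-02  1.6278e+02] [-0.5  0.3 -1.3] 0.0377
```

View pics/z9c.png

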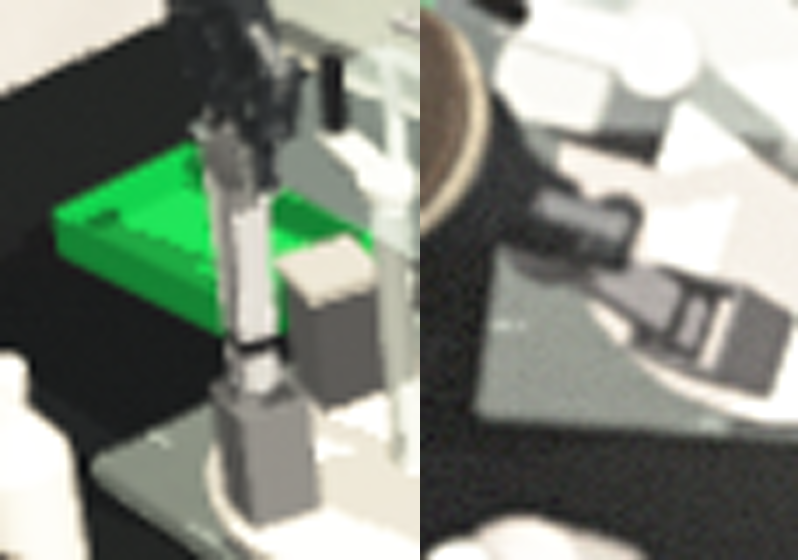

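The tip sits above the sleeve mouth and the top view shows it inside the opening. Lowering.

```bash
python3 -m creep '[[[0,0,-10],0,1],[[0,0,-20],0,1],[[0,0,-30],0,1],[[0,0,-35],0,1]]';python3 q.py
python3 -m creep '[[[0,0,-10],0,1],[[0,0,-20],0,1],[[0,0,-30],0,1],[[0,0,-40],0,1]]';python3 q.py
python3 -m creep '[[[0,0,-8],0,1],[[0,0,-14],0,1],[[0,0,-18],0,1],[[0,0,-18],0,1]]';python3 q.py
```

```text
time_s: 11.7
position: [0.4944, 0.2326, 0.2239]
tcp_rot: [-89.9, -0.1, 162.8]
contact_force: [0.7, 0.4, -0.8]
finger_gap: 0.0371
  torque [-0.024 -0.022 -0.037] F [ 0.7  0.4 -0.8] gap 0.0371
time_s: 12.1
position: [0.4949, 0.2328, 0.1843]
tcp_rot: [-90.0, -0.0, 162.8]
contact_force: [0.2, 0.2, -2.0]
finger_gap: 0.0374
  torque [ 0.001 -0.024  0.027] F [ 0.2  0.2 -2. ] gap 0.0374
time_s: 12.5
position: [0.4949, 0.2328, 0.1669]
tcp_rot: [-90.0, -0.0, 162.8]
contact_force: [0.1, 0.1, -0.8]
finger_gap: 0.0374
  torque [-0.025 -0.036 -0.083] F [ 0.1  0.1 -0.8] gap 0.0374
```

```bash
python3 -m creep '[[[0,0,0],0,0.53],[[0,0,0],0,0.5],[[0,0,0],0,0.4],[[0,0,0],0,0.2],[[0,0,0],0,0.2],[[0,0,10],0,0.2],[[0,0,40],0,0.2],[[0,0,90],0,0.2],[[0,0,140],0,0.2],[[0,0,140],0,0.2]]';python3 q.py
python3 look.py 10
python3 - <<'E'
from h import *
im=cv2.imread('pics/side10.png');crop(im,175,90,290,210,5,'z10.png')
E
```

```text
time_s: 13.5
position: [0.4978, 0.234, 0.3147]
tcp_rot: [-90.4, 0.5, 162.8]
contact_force: [0.6, -0.0, -0.8]
finger_gap: 0.0685
  torque [-0.009 -0.052 -0.019] F [ 0.6 -0.  -0.8] gap 0.0685
13.6 [0.4956 0.2331 0.3093] [-9.012e+01  1.500e-01  1.628e+02] [-0.4 -0.1 -0.4] 0.0681
```

View pics/z10.png

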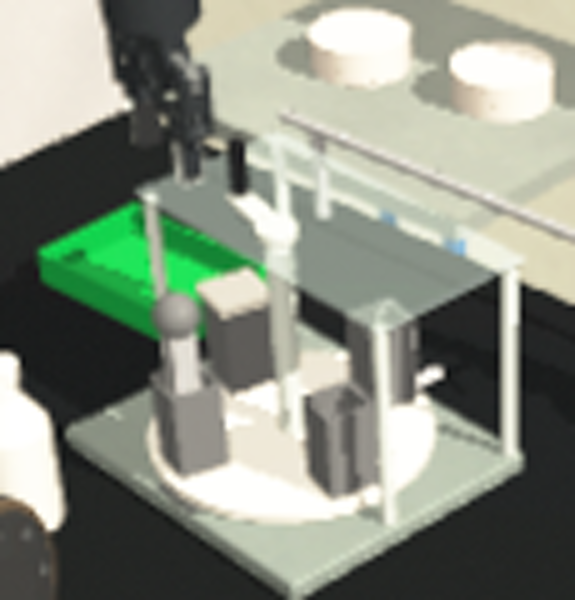

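View pics/top10.png

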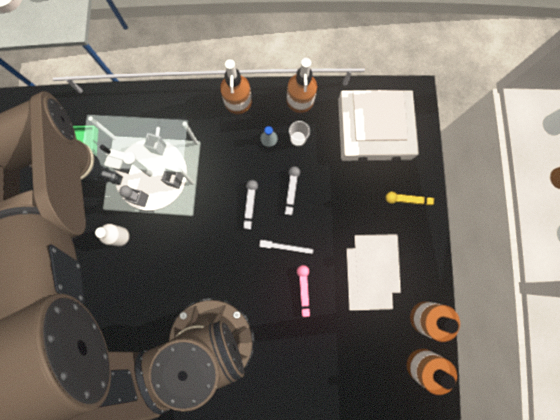

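Run:
```python
from h import *
print(env.get_obs()['joint_pos'].round(1))
T=cv2.imread('pics/top10.png');crop(T,80,130,160,210,7,'z.png')
```

```text
[ 22.   14.9  99.5  -0.   65.4 129.2]
```

View pics/z.png

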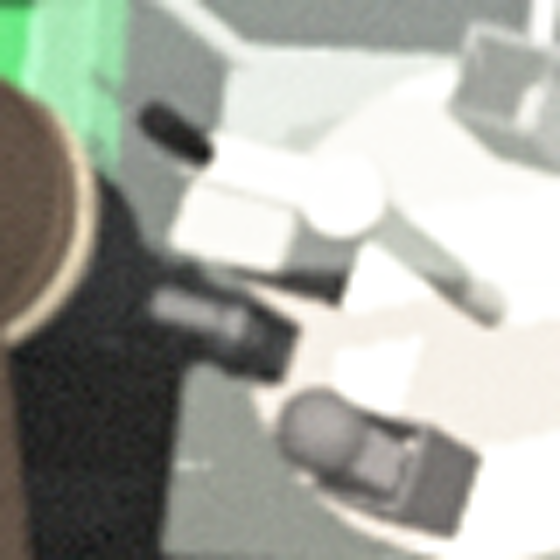

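```bash
python3 -m creep '[[[0,0,10],0.15,0],[[20,5,10],0.3,0],[[40,10,10],0.45,0],[[60,20,10],0.6,0],[[80,25,10],0.75,0],[[102,30,10],0.9,0],[[102,30,10],1.05,0],[[102,30,10],1.2,0],[[102,30,10],1.35,0],[[102,30,10],1.5,0]]'
python3 -m creep '[[[0,0,0],0.067,0],[[0,0,0],0.067,0],[[0,0,0],0.067,0]]'
python3 look.py 11
python3 - <<'E'
from h import *
im=cv2.imread('pics/side11.png');crop(im,175,70,290,190,5,'z11.png')
im=cv2.imread('pics/top11.png');crop(im,75,105,215,225,5,'z11t.png')
E
```

```text
time_s: 14.6
position: [0.5963, 0.2625, 0.3159]
tcp_rot: [-90.1, -0.1, -110.9]
contact_force: [-0.6, -0.9, 0.9]
finger_gap: 0.0853
time_s: 14.9
position: [0.5966, 0.2627, 0.3165]
tcp_rot: [-90.1, -0.1, -107.6]
contact_force: [0.4, -1.3, 0.9]
finger_gap: 0.0852
15.0 [0.5968 0.2627 0.3168] [-9.0040e+01 -3.0000e-02 -1.0752e+02] [-0.8 -0.3 -0.6] 0.0853
```

View pics/z11.png

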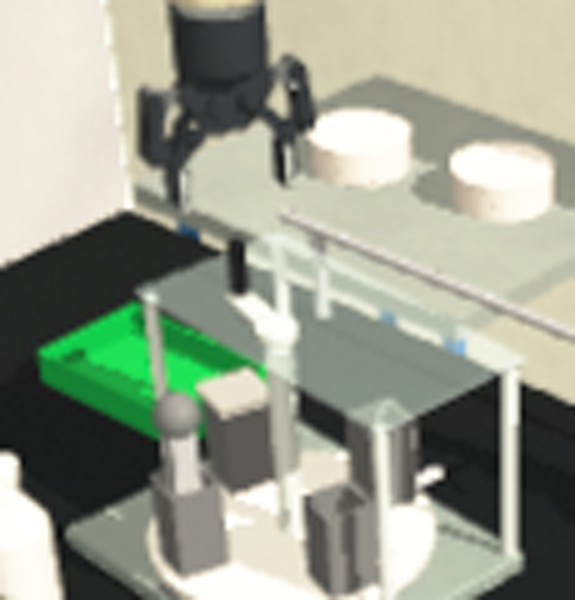

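View pics/z11t.png

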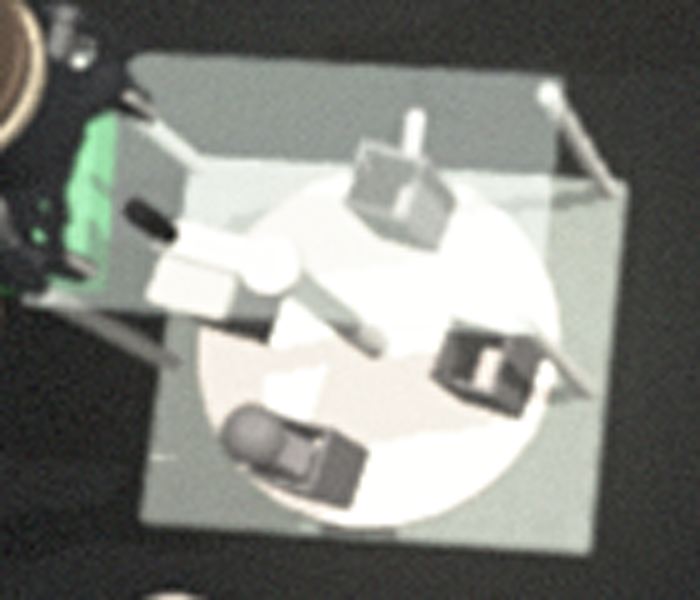

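```bash
python3 -m creep '[[[2,2,-20],0,0],[[2,2,-40],0,0],[[2,2,-55],0,0],[[2,2,-70],0,0],[[2,2,-70],0,0],[[2,2,-70],0,0.6],[[2,2,-70],0,0.6],[[2,2,-70],0,0.6],[[2,2,-70],0,1],[[2,2,-70],0,1]]'
python3 -m creep '[[[0,0,0],0,1],[[0,0,0],0,1],[[0,0,0],0,1],[[0,0,0],0,1]]'; python3 look.py 12;python3 q.py
python3 - <<'E'
from h import *
im=cv2.imread('pics/side12.png');crop(im,175,70,290,190,5,'z12.png')
import math
c=[.578,.2]
for r in(.065,):
  for a in range(72,-9,-8): print(a,round(1000*(c[0]+r*math.cos(math.radians(a)))),round(1000*(c[1]+r*math.sin(math.radians(a)))))
E
```

```text
time_s: 16.0
position: [0.5991, 0.2649, 0.2479]
tcp_rot: [-90.0, 0.0, -107.4]
contact_force: [-0.7, -1.8, 7.2]
finger_gap: 0.0145
time_s: 16.4
position: [0.5989, 0.265, 0.2479]
tcp_rot: [-90.0, 0.0, -107.4]
contact_force: [-2.9, 0.3, 5.2]
finger_gap: 0.0146
16.5 [0.5989 0.265  0.2479] [-8.9990e+01  3.0000e-02 -1.0742e+02] [-2.6 -0.5  6.2] 0.0145
  torque [ 0.088  0.463 -0.014] F [-2.6 -0.5  6.2] gap 0.0145
72 598 262
64 606 258
56 614 254
48 621 248
40 628 242
32 633 234
24 637 226
16 640 218
8 642 209
0 643 200
-8 642 191
```

View pics/z12.png

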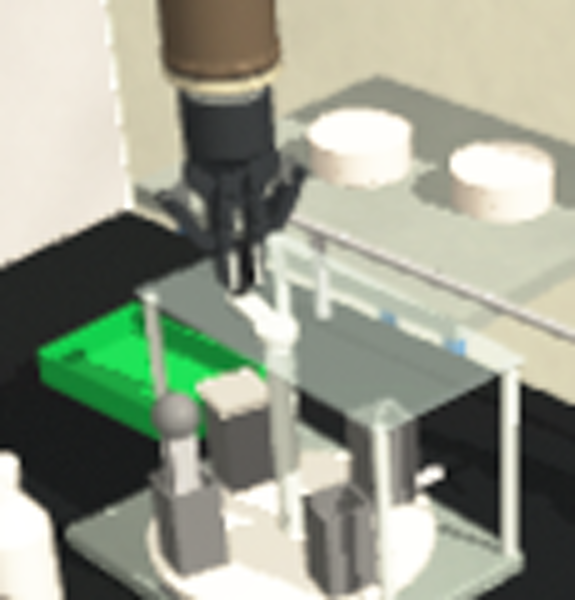

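```bash
python3 -m creep '[[[8,-4,0],-0.14,1],[[16,-8,0],-0.28,1],[[23,-14,0],-0.42,1],[[30,-20,0],-0.56,1],[[35,-28,0],-0.70,1]]';python3 q.py
python3 -m creep '[[[4,-8,0],-0.14,1],[[7,-16,0],-0.28,1],[[9,-25,0],-0.42,1],[[10,-34,0],-0.56,1],[[9,-40,0],-0.66,1],[[9,-40,0],-0.66,1],[[9,-40,0],-0.66,1]]';python3 q.py
python3 look.py 13
python3 - <<'E'
from h import *
im=cv2.imread('pics/side13.png');crop(im,175,70,290,210,5,'z13.png')
E
```

```text
time_s: 17.0
position: [0.6331, 0.2372, 0.2479]
tcp_rot: [-90.1, -0.1, -147.9]
contact_force: [-11.7, 3.2, 10.7]
finger_gap: 0.0148
  torque [ 0.597  1.848 -0.579] F [-11.7   3.2  10.7] gap 0.0148
time_s: 17.7
position: [0.6408, 0.1968, 0.2478]
tcp_rot: [-90.0, -0.2, 174.6]
contact_force: [-17.8, 1.1, 13.7]
finger_gap: 0.0143
  torque [0.202 2.448 0.051] F [-17.8   1.1  13.7] gap 0.0143
17.8 [0.6408 0.1969 0.2478] [-89.98  -0.21 174.66] [-17.8   0.6  13.6] 0.0143
```

View pics/z13.png

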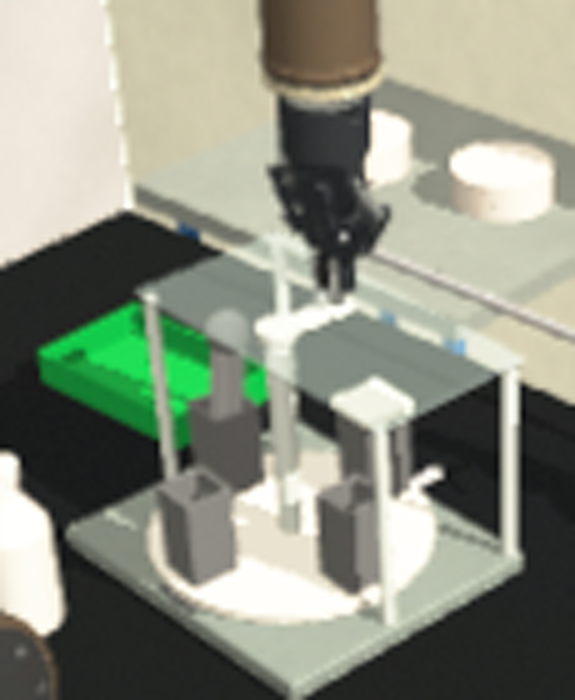

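Sleeve1 with its probe is now on the left side and an empty sleeve is near the port. I'll relieve the radial pull and release.

```bash
python3 -m creep '[[[-4,0,0],0,1],[[-4,0,0],0,1]]';python3 q.py
python3 -m creep '[[[0,0,0],0,0.7],[[0,0,0],0,0.4],[[0,0,0],0,0],[[0,0,0],0,0],[[0,0,0],0,0],[[0,0,20],0,0],[[0,0,50],0,0],[[0,0,90],0,0],[[0,0,90],0,0],[[0,0,90],0,0]]'
python3 look.py 14 -180
python3 - <<'E'
from h import *
im=cv2.imread('pics/side14.png');overlay(im,"side",-180);crop(im,175,70,290,210,5,'z14.png')
E
```

```text
time_s: 18.0
position: [0.6405, 0.1968, 0.2479]
tcp_rot: [-90.0, 0.2, 174.7]
contact_force: [9.5, -1.6, -1.4]
finger_gap: 0.0148
  torque [-0.147 -1.255 -0.02 ] F [ 9.5 -1.6 -1.4] gap 0.0148
time_s: 19.0
position: [0.6393, 0.1969, 0.3383]
tcp_rot: [-90.0, 0.1, 174.7]
contact_force: [0.5, 0.7, -0.5]
finger_gap: 0.0856
19.1 [0.6385 0.1967 0.3363] [-8.9970e+01 -8.0000e-02  1.7466e+02] [-0.4  0.8 -0.2] 0.0856
```

View pics/z14.png

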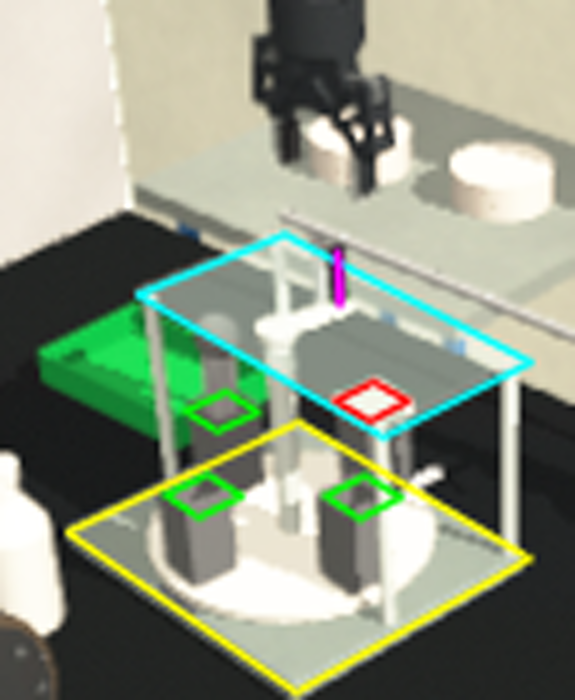

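View pics/tk14.png

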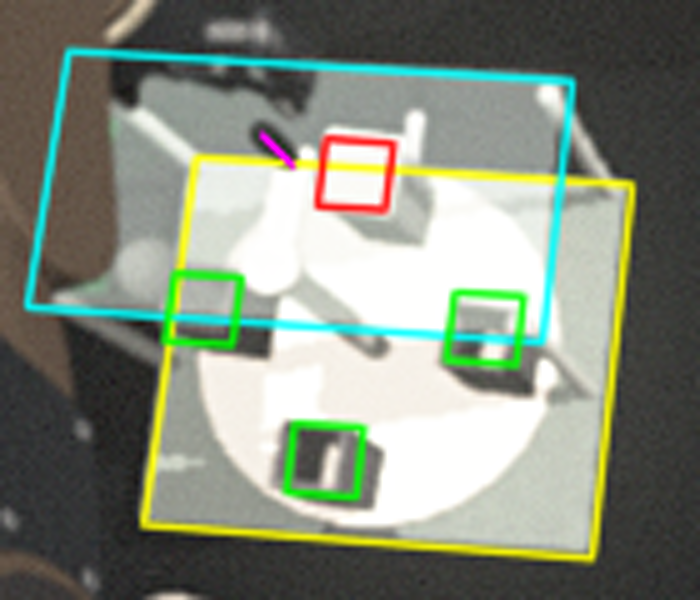

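View pics/top14.png

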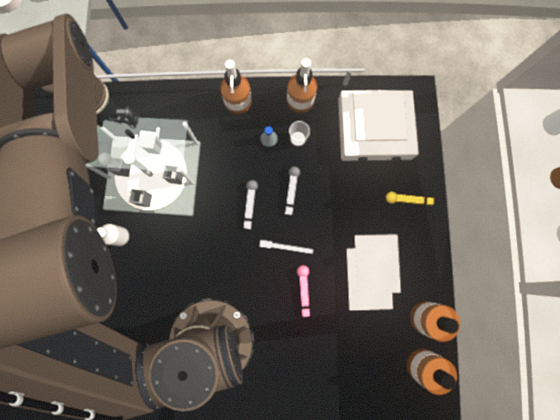

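```bash
python3 -m creep '[[[-5,-45,0],0,0],[[-10,-90,0],0,0],[[-15,-135,0],0,0],[[-20,-180,0],0,0],[[-26,-225,0],0,0],[[-32,-270,-20],-0.02,0],[[-38,-315,-40],-0.04,0],[[-44,-360,-60],-0.06,0],[[-50,-405,-80],-0.07,0],[[-54,-450,-100],-0.07,0]]'
python3 -m creep '[[[-4,-50,0],0,0],[[-4,-50,0],0,0],[[-4,-50,0],0,0]]'
python3 look.py 15
python3 - <<'E'
from h import *
im=cv2.imread('pics/side15.png');crop(im,250,120,380,280,4.5,'z15.png')
E
```

```text
time_s: 20.1
position: [0.5836, -0.2546, 0.2353]
tcp_rot: [-90.0, -0.1, 170.6]
contact_force: [1.1, 0.5, 0.3]
finger_gap: 0.0854
time_s: 20.4
position: [0.5799, -0.304, 0.2357]
tcp_rot: [-90.1, -0.1, 170.5]
contact_force: [0.3, 0.6, 0.3]
finger_gap: 0.0853
20.5 [ 0.5806 -0.3023  0.2365] [-9.0050e+01 -8.0000e-02  1.7066e+02] [0.  0.3 0.2] 0.0852
```

View pics/z15.png

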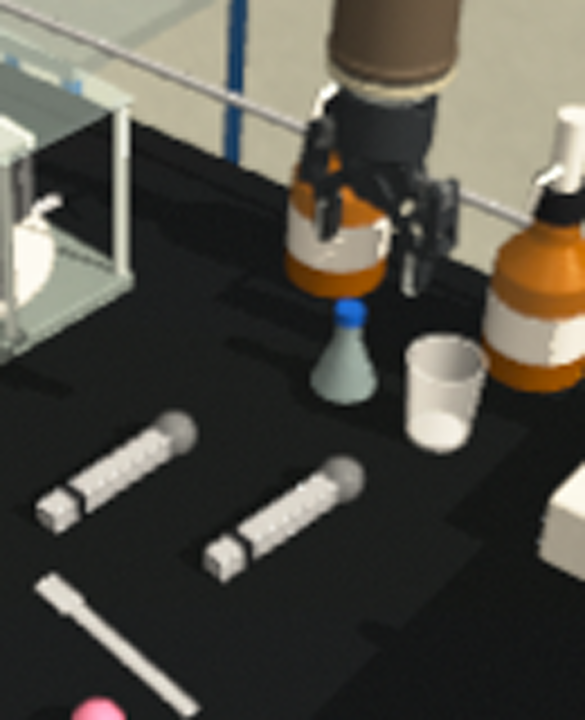

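```bash
python3 -m creep '[[[0,0,-50],0,0],[[0,0,-100],0,0],[[0,0,-150],0,0],[[0,0,-200],0,0],[[0,0,-220],0,0],[[0,0,-235],0,0],[[0,0,-235],0,0.2],[[0,0,-235],0,0.4],[[0,0,-235],0,1],[[0,0,-235],0,1]]'
python3 -m creep '[[[0,0,0],0,1],[[0,0,0],0,1],[[0,0,0],0,1],[[0,0,0],0,1]]';python3 q.py
```

```text
time_s: 21.5
position: [0.5823, -0.3038, 0.0045]
tcp_rot: [-89.9, 0.2, 170.7]
contact_force: [-0.2, 2.3, 10.5]
finger_gap: 0.0374
time_s: 21.9
position: [0.5823, -0.3037, 0.0046]
tcp_rot: [-89.9, 0.2, 170.6]
contact_force: [0.2, 1.9, 10.3]
finger_gap: 0.0371
  torque [ 0.447  0.077 -0.018] F [ 0.2  1.9 10.3] gap 0.0371
```

```bash
python3 -m creep '[[[0,0,5],0,1],[[0,0,20],0,1],[[0,0,50],0,1],[[0,0,90],0,1],[[0,0,130],0,1],[[0,0,170],0,1],[[0,0,210],0,1],[[0,0,250],0,1],[[0,0,250],0,1],[[0,0,250],0,1]]';python3 q.py
python3 -m creep '[[[0,0,0],0,0.56],[[0,0,0],0,0.56],[[0,0,0],0,0.56],[[0,0,0],0,0.55],[[0,0,0],0,0.55],[[0,0,0],0,0.55],[[0,0,0],0,0.55]]'; python3 q.py
python3 -m creep '[[[0,0,0],0,0.546],[[0,0,0],0,0.546],[[0,0,0],0,0.546],[[0,0,0],0,0.546]]'; python3 q.py
python3 look.py 16; python3 -c "
from h import *
crop(cv2.imread('pics/side16.png'),270,100,400,240,4,'z16.png')"
```

```text
time_s: 22.9
position: [0.5812, -0.3034, 0.2545]
tcp_rot: [-89.9, 0.2, 170.6]
contact_force: [0.4, -0.6, -2.2]
finger_gap: 0.0373
  torque [-0.022 -0.093  0.026] F [ 0.4 -0.6 -2.2] gap 0.0373
time_s: 23.6
position: [0.581, -0.3032, 0.2522]
tcp_rot: [-90.0, -0.0, 170.6]
contact_force: [-0.6, 0.0, -2.5]
finger_gap: 0.0388
  torque [-0.032 -0.161  0.003] F [-0.6  0.  -2.5] gap 0.0388
time_s: 24.0
position: [0.581, -0.3032, 0.2523]
tcp_rot: [-90.0, 0.0, 170.6]
contact_force: [0.2, 0.5, -1.9]
finger_gap: 0.0389
  torque [-0.015 -0.172 -0.035] F [ 0.2  0.5 -1.9] gap 0.0389
24.1 [ 0.581  -0.3032  0.2523] [-90.     0.   170.65] [ 0.9  0.5 -1.4] 0.0387
```

View pics/z16.png

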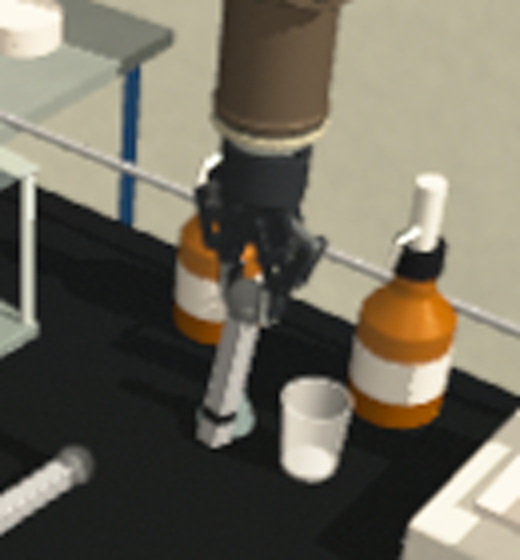

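```bash
python3 -m creep '[[[0,0,0],0,0.543],[[0,0,0],0,0.543],[[0,0,0],0,0.543],[[0,0,0],0,0.541],[[0,0,0],0,0.541],[[0,0,0],0,0.541],[[0,0,0],0,0.541]]'; python3 q.py
python3 -m creep '[[[0,0,0],0,0.539],[[0,0,0],0,0.539],[[0,0,0],0,0.539],[[0,0,0],0,0.539],[[0,0,0],0,0.537],[[0,0,0],0,0.537],[[0,0,0],0,0.537]]'; python3 q.py
python3 look.py 17; python3 -c "
from h import *
crop(cv2.imread('pics/side17.png'),290,130,370,220,6,'z17.png')"
```

```text
time_s: 24.8
position: [0.581, -0.3032, 0.2523]
tcp_rot: [-90.0, -0.0, 170.7]
contact_force: [-1.1, -0.1, -1.3]
finger_gap: 0.0394
  torque [-0.051  0.031 -0.031] F [-1.1 -0.1 -1.3] gap 0.0394
time_s: 25.5
position: [0.581, -0.3032, 0.2523]
tcp_rot: [-90.0, 0.0, 170.7]
contact_force: [0.6, -0.2, -1.4]
finger_gap: 0.0391
  torque [ 0.049 -0.047  0.002] F [ 0.6 -0.2 -1.4] gap 0.0391
25.6 [ 0.581  -0.3032  0.2523] [-90.     0.   170.65] [ 1.   0.3 -0.8] 0.0393
```

View pics/z17.png

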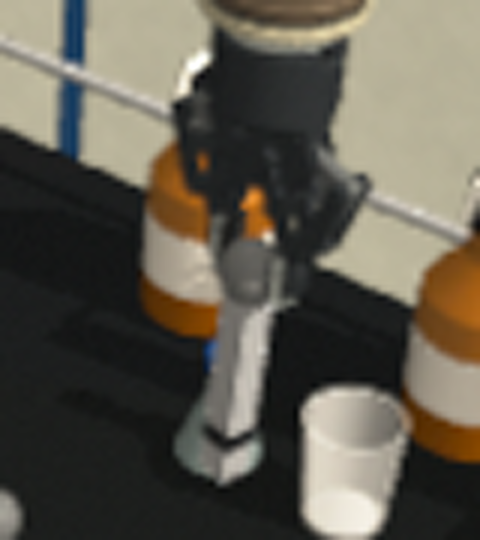

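```bash
python3 -m creep '[[[0,0,0],0,0.536],[[0,0,0],0,0.536],[[0,0,0],0,0.536],[[0,0,0],0,1],[[0,0,0],0,1],[[0,0,0],0,1],[[0,0,0],0,1]]'; python3 q.py
python3 look.py 18; python3 -c "
from h import *
crop(cv2.imread('pics/side18.png'),290,130,370,220,6,'z18.png')
print(proj('side',[[.581,-.303,.268]]),tipxz((290+225/6,130+470/6),(.581,-.303,.268),80.7))"
```

```text
time_s: 26.3
position: [0.581, -0.3032, 0.2523]
tcp_rot: [-90.0, -0.0, 170.6]
contact_force: [-0.0, 0.1, -0.5]
finger_gap: 0.037
  torque [ 0.034 -0.019  0.007] F [-0.   0.1 -0.5] gap 0.037
26.4 [ 0.581  -0.3032  0.2523] [-90.     0.   170.65] [-0.8  0.5 -1.2] 0.0371
[[332.25501286 174.01603487]] (array([ 0.5746, -0.302 ,  0.115 ]), np.float64(0.1531), 'tilt', np.float64(2.4))
```

View pics/z18.png

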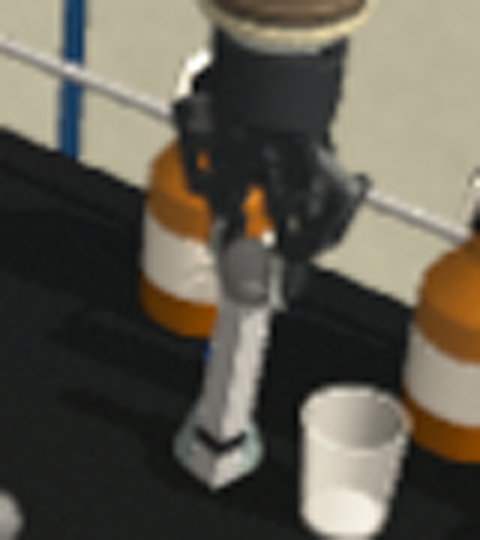

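Run:
```python
from h import *
T=cv2.imread("pics/top14.png");S=cv2.imread("pics/side14.png")
crop(T,115,175,165,215,8,"a.png");crop(S,200,155,230,195,10,"b.png")
a=cv2.imread("pics/a.png");b=cv2.imread("pics/b.png");c=np.zeros((400,800,3),np.uint8);c[:320,:400]=a;c[:400,450:750]=b;cv2.imwrite("pics/ab.png",c)
```

```text
(no output)
```

View pics/ab.png

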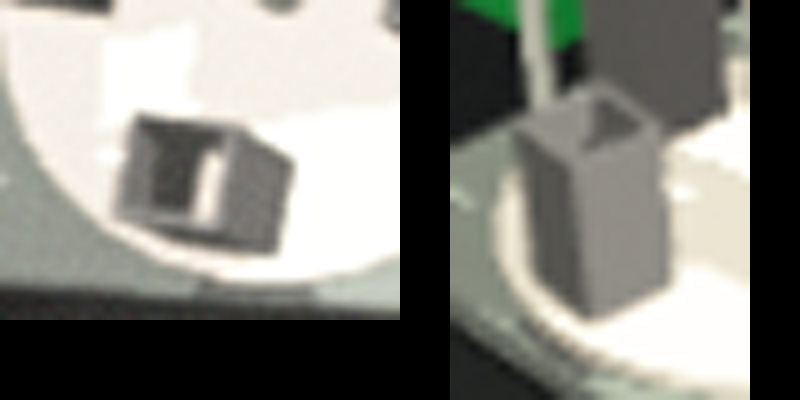

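Run:
```python
from h import *
print(tri((137.6,196.5),(213.8,167.7)),onz("top",(137.6,196.5),.118),onz("side",(213.8,167.7),.118))
```

```text
(array([0.48277311, 0.21521519, 0.12041062]), np.float64(0.0014516048637293133)) [0.4837398  0.21554465 0.118     ] [0.48467583 0.21862821 0.118     ]
```

```bash
python3 -m creep '[[[0,10,30],0,1],[[-5,40,60],0,1],[[-12,80,70],0,1],[[-20,120,70],0,1],[[-28,160,70],0,1],[[-36,200,70],0,1],[[-44,240,70],0,1],[[-52,280,70],0,1],[[-58,320,70],0,1],[[-65,360,70],0,1]]'
python3 -m creep '[[[-7,40,0],0,1],[[-14,80,0],0,1],[[-21,120,0],0,1],[[-26,150,0],0,1],[[-26,159,0],0,1],[[-26,159,0],0,1],[[-26,159,0],0,1]]';python3 q.py
python3 look.py 19
python3 - <<'E'
from h import *
im=cv2.imread('pics/side19.png');crop(im,175,100,235,190,6,'a.png')
a=cv2.imread('pics/a.png')
im=cv2.imread('pics/top19.png');crop(im,95,150,165,230,6.75,'b.png');b=cv2.imread('pics/b.png')
h=540;cv2.imwrite('pics/z19c.png',np.hstack([a[:540,:320],b[:540,:470]]))
E
```

```text
time_s: 27.4
position: [0.5156, 0.0583, 0.3225]
tcp_rot: [-90.0, 0.0, 170.6]
contact_force: [0.4, -0.5, -0.5]
finger_gap: 0.0374
time_s: 28.1
position: [0.4901, 0.2152, 0.3223]
tcp_rot: [-90.0, 0.0, 170.7]
contact_force: [0.3, -0.4, -1.9]
finger_gap: 0.0369
  torque [ 0.015 -0.047 -0.054] F [ 0.3 -0.4 -1.9] gap 0.0369
28.2 [0.4902 0.2147 0.3223] [-89.98   0.   170.59] [-0.4 -0.1 -2. ] 0.037
```

View pics/z19c.png

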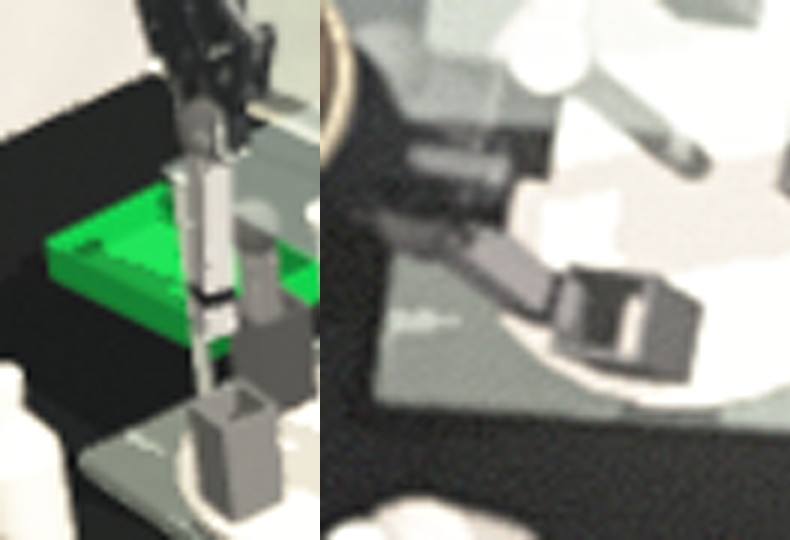

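Run:
```python
from h import *
print(tri((126.9,194),(210.8,155)),onz("top",(126.9,194),.19),onz("side",(210.8,155),.19))
```

```text
(array([0.48168347, 0.22703938, 0.178796  ]), np.float64(0.002636504371344508)) [0.47854559 0.22369604 0.19      ] [0.47085348 0.21185505 0.19      ]
```

```bash
python3 -m creep '[[[3,1,-15],0,1],[[3,1,-30],0,1],[[3,1,-45],0,1],[[3,1,-62],0,1],[[3,1,-62],0,1],[[3,1,-62],0,1]]'
python3 look.py 20
python3 - <<'E'
from h import *
im=cv2.imread('pics/side20.png');crop(im,175,110,235,190,7,'a.png')
a=cv2.imread('pics/a.png')
im=cv2.imread('pics/top20.png');crop(im,105,150,159,230,7,'b.png');b=cv2.imread('pics/b.png')
cv2.imwrite('pics/z20c.png',np.hstack([a,b]))
E
```

```text
time_s: 28.8
position: [0.4932, 0.2161, 0.2606]
tcp_rot: [-90.0, -0.0, 170.6]
contact_force: [-0.7, -0.8, -1.0]
finger_gap: 0.037
28.9 [0.4936 0.2166 0.2613] [-9.0040e+01  6.0000e-02  1.7062e+02] [-0.3 -0.3 -0.9] 0.0373
```

View pics/z20c.png

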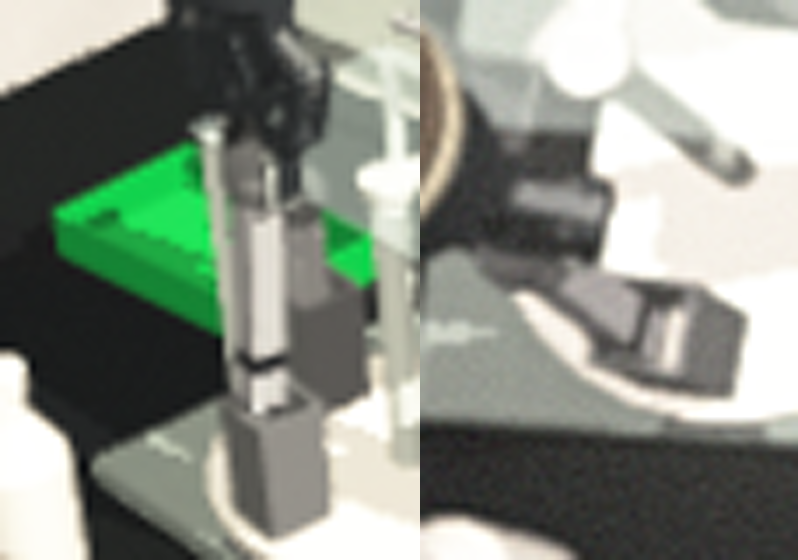

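Run:
```python
from h import *
print(onz("top",(137.6,200.3),.128))
T=cv2.imread("pics/top20.png");S=cv2.imread("pics/side20.png")
crop(T,125,180,155,212,12,"a.png");crop(S,200,145,230,180,12,"b.png")
a=cv2.imread("pics/a.png");b=cv2.imread("pics/b.png");c=np.zeros((430,760,3),np.uint8);c[:384,:360]=a;c[:420,400:760]=b;cv2.imwrite("pics/ab2.png",c)
```

```text
[0.46937221 0.21160453 0.128     ]
```

View pics/ab2.png

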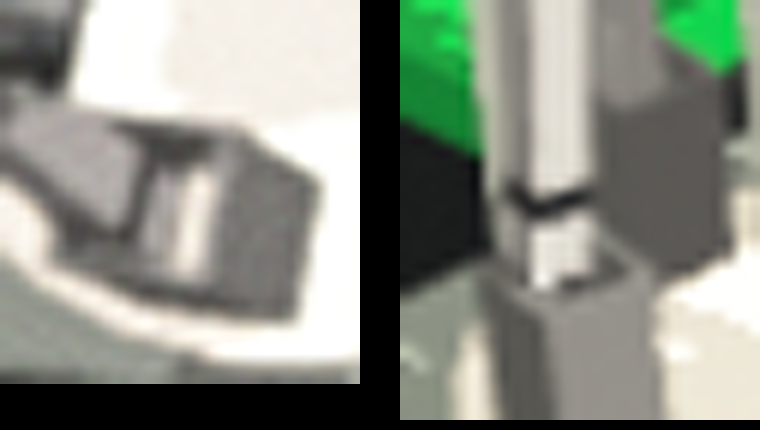

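Run:
```python
from h import *
print("tip corner top",onz("top",(125+178/12,180+265/12),.128),"side front corner",onz("side",(200+140/12,145+290/12),.128),"side right corner",onz("side",(200+190/12,145+275/12),.128))
# rim in this view: side front corner of rim, outer
for p in[(90,265),(155,305),(253,275)]: print("rim outer side",onz("side",(200+p[0]/12,145+p[1]/12),.118))
for p in[(235,130),(215,300)]: print("rim outer top",onz("top",(125+p[0]/12,180+p[1]/12),.118))
```

```text
tip corner top [0.46337821 0.20410204 0.128     ] side front corner [0.46165235 0.20562459 0.128     ] side right corner [0.47930981 0.19929263 0.128     ]
rim outer side [0.47067534 0.24225957 0.118     ]
rim outer side [0.4682137  0.20647718 0.118     ]
rim outer side [0.50342406 0.19411412 0.118     ]
rim outer top [0.50199195 0.1929685  0.118     ]
rim outer top [0.45532128 0.19713797 0.118     ]
```

```bash
python3 -m creep '[[[7,3,0],0,1],[[7,3,0],0,1],[[7,3,0],0,1]]'
python3 look.py 21
python3 - <<'E'
from h import *
T=cv2.imread("pics/top21.png");S=cv2.imread("pics/side21.png")
crop(T,125,180,155,212,12,"a.png");crop(S,200,145,230,180,12,"b.png")
a=cv2.imread("pics/a.png");b=cv2.imread("pics/b.png");c=np.zeros((430,760,3),np.uint8);c[:384,:360]=a;c[:420,400:760]=b;cv2.imwrite("pics/ab3.png",c)
E
```

```text
time_s: 29.2
position: [0.5003, 0.22, 0.2606]
tcp_rot: [-90.0, 0.0, 170.7]
contact_force: [-0.2, -1.2, -1.2]
finger_gap: 0.0371
29.3 [0.5    0.2199 0.2604] [-90.    -0.   170.66] [ 0.2  1.  -2.1] 0.0372
```

View pics/ab3.png

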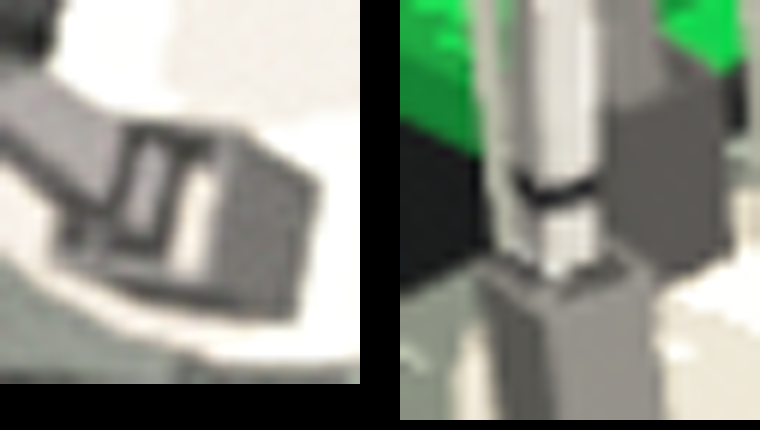

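```bash
python3 -m creep '[[[0,0,-10],0,1],[[0,0,-20],0,1],[[0,0,-30],0,1],[[0,0,-35],0,1]]';python3 q.py
python3 -m creep '[[[0,0,-10],0,1],[[0,0,-20],0,1],[[0,0,-30],0,1],[[0,0,-40],0,1]]';python3 q.py
python3 -m creep '[[[0,0,-8],0,1],[[0,0,-14],0,1],[[0,0,-17],0,1],[[0,0,-17],0,1]]';python3 q.py
```

```text
time_s: 29.7
position: [0.4993, 0.2196, 0.2237]
tcp_rot: [-89.9, -0.1, 170.7]
contact_force: [0.5, -1.2, -1.8]
finger_gap: 0.0371
  torque [ 0.002  0.04  -0.003] F [ 0.5 -1.2 -1.8] gap 0.0371
time_s: 30.1
position: [0.5, 0.2198, 0.1844]
tcp_rot: [-90.0, -0.0, 170.6]
contact_force: [0.3, -0.3, -1.1]
finger_gap: 0.0372
  torque [-0.006  0.023 -0.006] F [ 0.3 -0.3 -1.1] gap 0.0372
time_s: 30.5
position: [0.5028, 0.2207, 0.1706]
tcp_rot: [-90.2, 0.3, 170.7]
contact_force: [1.8, -0.4, 30.8]
finger_gap: 0.037
  torque [-0.293  0.138 -0.067] F [ 1.8 -0.4 30.8] gap 0.037
```

```bash
python3 -m creep '[[[0,0,4],0,1],[[0,0,4],0,1]]';python3 q.py
python3 -m creep '[[[0,0,0],0,0.53],[[0,0,0],0,0.5],[[0,0,0],0,0.4],[[0,0,0],0,0.2],[[0,0,0],0,0.2],[[0,0,10],0,0.2],[[0,0,40],0,0.2],[[0,0,90],0,0.2],[[0,0,140],0,0.2],[[0,0,140],0,0.2]]'
python3 look.py 22
python3 - <<'E'
from h import *
im=cv2.imread('pics/side22.png');crop(im,175,90,290,210,5,'z22.png')
im=cv2.imread('pics/top22.png');crop(im,75,105,215,225,5,'z22t.png')
E
```

```text
time_s: 30.7
position: [0.5003, 0.22, 0.1727]
tcp_rot: [-90.0, 0.1, 170.7]
contact_force: [0.3, -0.1, -2.6]
finger_gap: 0.0367
  torque [-0.051 -0.047 -0.001] F [ 0.3 -0.1 -2.6] gap 0.0367
time_s: 31.7
position: [0.5028, 0.2209, 0.3197]
tcp_rot: [-90.3, 0.5, 170.7]
contact_force: [0.9, 0.2, -0.9]
finger_gap: 0.0683
31.8 [0.5005 0.22   0.3143] [-9.0090e+01  1.7000e-01  1.7065e+02] [-0.  -0.  -0.8] 0.0682
```

View pics/z22.png

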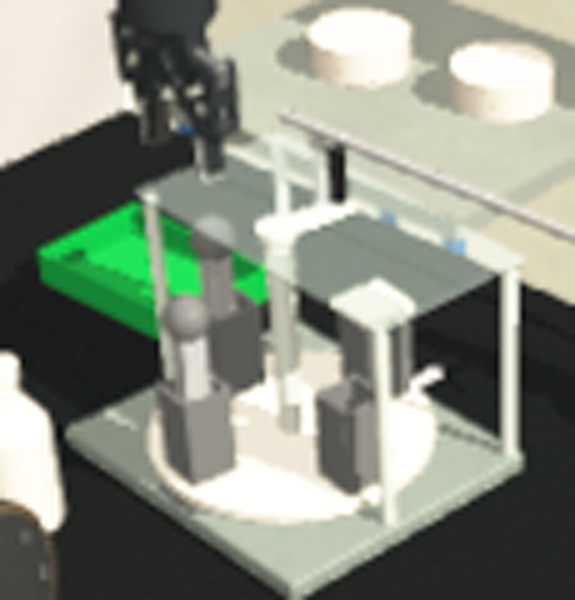

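View pics/z22t.png

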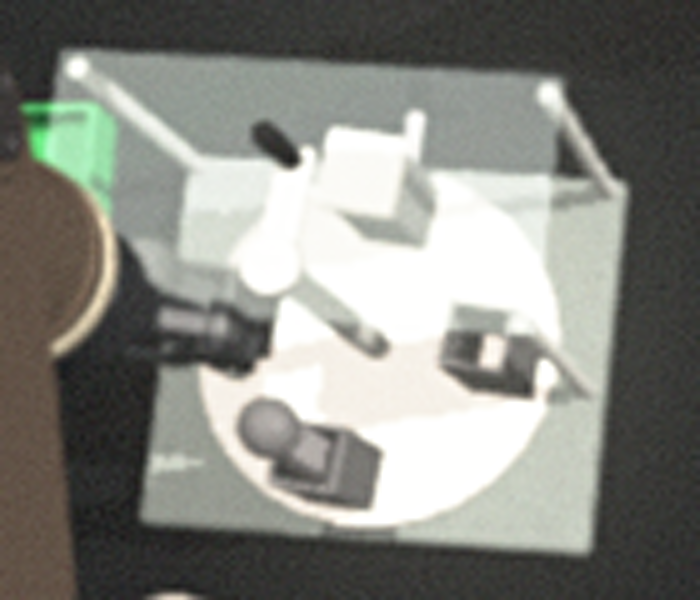

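Run:
```python
from h import *
print(tri((75+266/5,105+133/5),(175+337/5,90+152/5)),onz("top",(75+266/5,105+133/5),.283),onz("side",(175+337/5,90+152/5),.283))
print(env.get_obs()['joint_pos'].round(1))
import math
for a in range(-8,-104,-8): print(a,round(1000*(.065*math.cos(math.radians(a)))),round(1000*(.065*math.sin(math.radians(a)))))
```

```text
(array([0.64305173, 0.19113241, 0.28532228]), np.float64(0.001126243871898353)) [0.6443129  0.19163227 0.283     ] [0.6458459  0.19474394 0.283     ]
[ 20.6  14.6  99.2  -0.   66.  119.9]
-8 64 -9
-16 62 -18
-24 59 -26
-32 55 -34
-40 50 -42
-48 43 -48
-56 36 -54
-64 28 -58
-72 20 -62
-80 11 -64
-88 2 -65
-96 -7 -65
```

```bash
python3 -m creep '[[[0,0,10],0.145,0],[[20,-4,20],0.29,0],[[40,-8,22],0.435,0],[[60,-12,22],0.58,0],[[80,-16,22],0.725,0],[[100,-20,22],0.87,0],[[120,-24,22],1.015,0],[[143,-28,22],1.16,0],[[143,-28,22],1.305,0],[[143,-28,22],1.45,0]]'
python3 -m creep '[[[0,0,0],0.145,0],[[0,0,0],0.29,0],[[0,0,0],0.435,0],[[0,0,0],0.58,0],[[0,0,0],0.725,0],[[0,0,0],0.87,0],[[0,0,0],1.015,0],[[0,0,0],1.16,0],[[0,0,0],1.305,0],[[0,0,0],1.45,0]]'
python3 -m creep '[[[0,0,0],0.14,0],[[0,0,0],0.27,0],[[0,0,0],0.27,0],[[0,0,0],0.27,0]]'
python3 look.py 23
python3 - <<'E'
from h import *
im=cv2.imread('pics/side23.png');crop(im,175,70,290,190,5,'z23.png')
E
```

```text
time_s: 32.8
position: [0.6429, 0.1914, 0.3324]
tcp_rot: [-90.1, -0.1, -106.0]
contact_force: [0.6, -0.4, 1.1]
finger_gap: 0.0853
time_s: 33.8
position: [0.6423, 0.1916, 0.3329]
tcp_rot: [-90.1, 0.1, -22.9]
contact_force: [0.2, 0.1, -0.6]
finger_gap: 0.0853
time_s: 34.2
position: [0.6426, 0.1917, 0.3334]
tcp_rot: [-90.0, 0.1, -8.0]
contact_force: [0.0, 0.1, 0.2]
finger_gap: 0.0854
34.3 [0.6428 0.1918 0.3338] [-9.002e+01  5.000e-02 -7.910e+00] [-0.3 -0.5  0.9] 0.0851
```

View pics/z23.png

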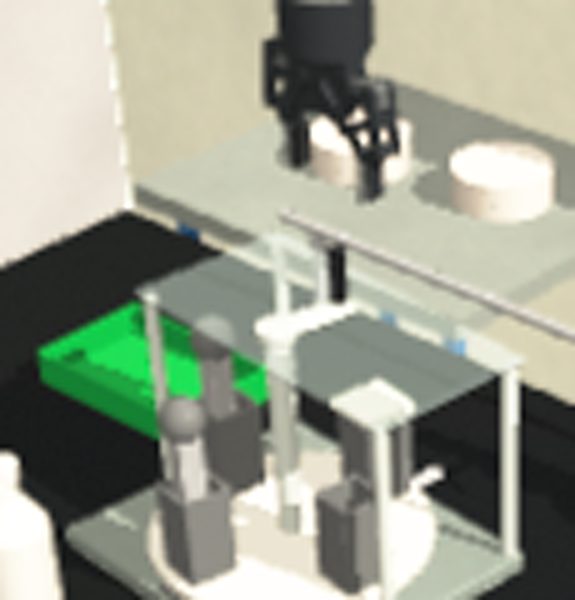

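```bash
python3 -m creep '[[[0,0,-30],0,0],[[0,0,-50],0,0],[[0,0,-70],0,0],[[0,0,-86],0,0],[[0,0,-86],0,0],[[0,0,-86],0,0.6],[[0,0,-86],0,0.6],[[0,0,-86],0,0.6],[[0,0,-86],0,1],[[0,0,-86],0,1]]'
python3 -m creep '[[[0,0,0],0,1],[[0,0,0],0,1],[[0,0,0],0,1]]';python3 q.py
python3 -m creep '[[[-2,-9,0],-0.14,1],[[-5,-17,0],-0.28,1],[[-9,-25,0],-0.42,1],[[-14,-33,0],-0.56,1],[[-21,-39,0],-0.70,1]]';python3 q.py
```

```text
time_s: 35.3
position: [0.6434, 0.1922, 0.2492]
tcp_rot: [-89.9, -0.1, -7.7]
contact_force: [-2.8, 3.9, 7.1]
finger_gap: 0.0144
time_s: 35.6
position: [0.6433, 0.1922, 0.2491]
tcp_rot: [-90.0, -0.1, -7.7]
contact_force: [-0.3, 0.5, 5.2]
finger_gap: 0.0146
  torque [ 0.301  0.095 -0.058] F [-0.3  0.5  5.2] gap 0.0146
time_s: 36.1
position: [0.62, 0.1553, 0.2491]
tcp_rot: [-90.0, 0.3, -48.1]
contact_force: [-18.4, 20.9, 14.5]
finger_gap: 0.0145
  torque [3.114 2.697 0.211] F [-18.4  20.9  14.5] gap 0.0145
```

```bash
python3 -m creep '[[[-9,-3,0],-0.14,1],[[-17,-7,0],-0.28,1],[[-25,-11,0],-0.42,1]]';python3 q.py
python3 -m creep '[[[-9,-2,0],-0.14,1],[[-18,-3,0],-0.28,1],[[-27,-3,0],-0.42,1],[[-27,-3,0],-0.42,1]]';python3 q.py
```

```text
time_s: 36.4
position: [0.5958, 0.1436, 0.2491]
tcp_rot: [-90.0, 0.2, -72.2]
contact_force: [-10.3, 26.1, 9.3]
finger_gap: 0.0143
  torque [3.999 1.539 0.452] F [-10.3  26.1   9.3] gap 0.0143
time_s: 36.8
position: [0.5704, 0.1419, 0.2491]
tcp_rot: [-89.9, 0.3, -96.3]
contact_force: [4.3, 23.7, -4.5]
finger_gap: 0.0145
  torque [ 3.516 -0.375 -0.261] F [ 4.3 23.7 -4.5] gap 0.0145
```

```bash
python3 -m creep '[[[0,4,0],0,1],[[0,4,0],0,1]]';python3 q.py
python3 -m creep '[[[0,0,0],0,0.7],[[0,0,0],0,0.4],[[0,0,0],0,0],[[0,0,0],0,0],[[0,0,0],0,0],[[0,0,20],0,0],[[0,0,50],0,0],[[0,0,90],0,0],[[0,0,90],0,0],[[0,0,90],0,0]]'
python3 look.py 24 -270
python3 - <<'E'
from h import *
im=cv2.imread('pics/side24.png');overlay(im,"side",-270);crop(im,175,70,290,210,5,'z24.png')
E
```

```text
time_s: 37.0
position: [0.5708, 0.1423, 0.2491]
tcp_rot: [-89.9, -0.1, -95.9]
contact_force: [1.7, -5.4, 6.2]
finger_gap: 0.0144
  torque [-1.021 -0.229 -0.189] F [ 1.7 -5.4  6.2] gap 0.0144
time_s: 38.0
position: [0.5704, 0.1429, 0.3391]
tcp_rot: [-89.9, 0.0, -96.0]
contact_force: [-0.0, 0.3, -1.3]
finger_gap: 0.0851
38.1 [0.5695 0.1427 0.3374] [-9.007e+01 -2.000e-02 -9.596e+01] [-0.4  0.3  0.1] 0.0851
```

View pics/z24.png

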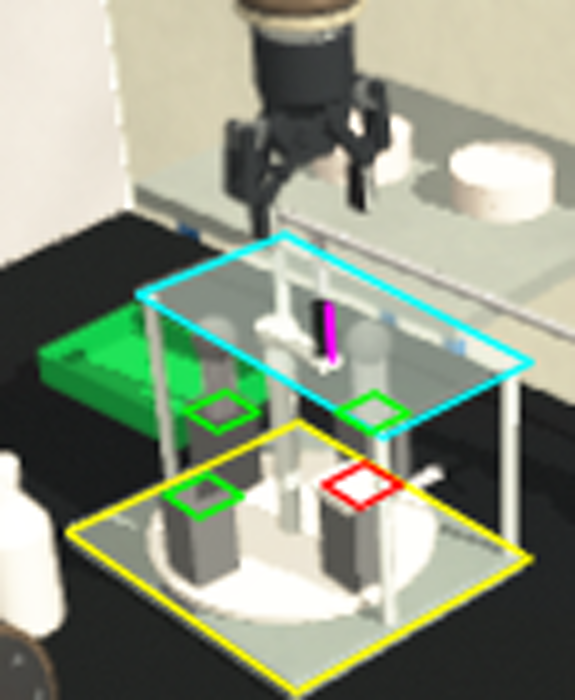

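View pics/tk24.png

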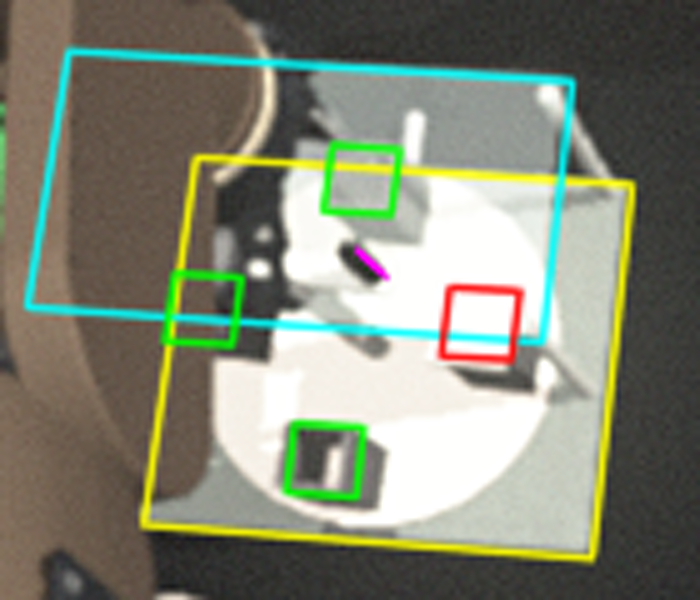

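View pics/top24.png

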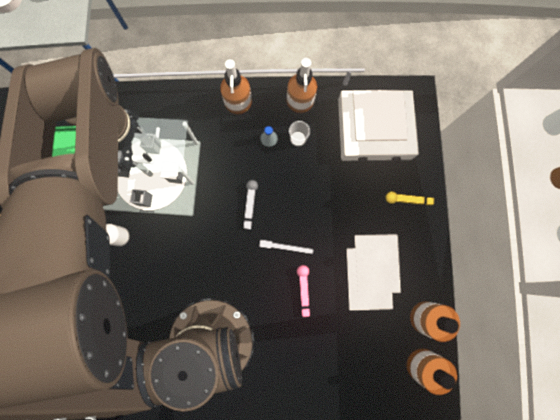

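```bash
python3 -m creep '[[[-3,-40,0],0.145,0],[[-7,-80,0],0.29,0],[[-11,-120,0],0.435,0],[[-15,-160,0],0.58,0],[[-20,-200,0],0.725,0],[[-25,-240,-20],0.87,0],[[-30,-280,-40],1.015,0],[[-35,-297,-60],1.16,0],[[-35,-297,-80],1.305,0],[[-35,-297,-100],1.45,0]]'
python3 -m creep '[[[0,0,0],0.105,0],[[0,0,0],0.105,0],[[0,0,0],0.105,0]]'
python3 look.py 25
python3 - <<'E'
from h import *
im=cv2.imread('pics/side25.png');crop(im,240,120,340,260,5,'z25.png')
E
```

```text
time_s: 39.1
position: [0.5339, -0.1549, 0.2362]
tcp_rot: [-90.0, 0.1, -13.6]
contact_force: [-0.3, 0.5, -0.1]
finger_gap: 0.0851
time_s: 39.4
position: [0.5348, -0.1541, 0.2378]
tcp_rot: [-90.0, 0.0, -8.0]
contact_force: [0.3, -0.0, -0.7]
finger_gap: 0.0851
39.5 [ 0.535  -0.1541  0.2383] [-90.    -0.    -7.94] [-0.7  0.2 -0.2] 0.0858
```

View pics/z25.png

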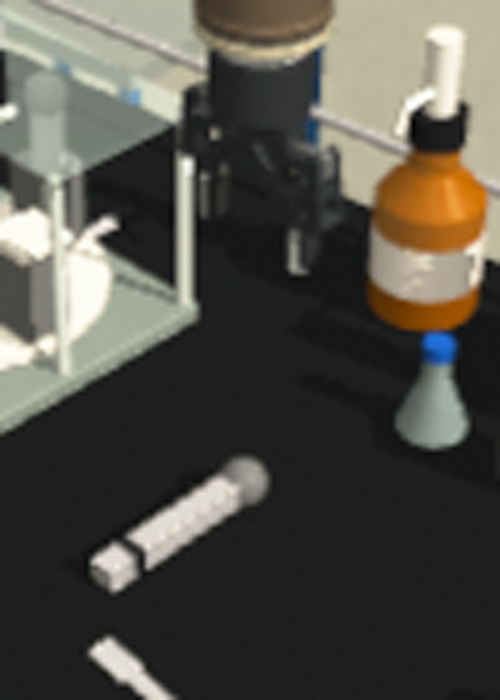

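```bash
python3 -m creep '[[[-1,0,-50],0,0],[[-1,0,-100],0,0],[[-1,0,-150],0,0],[[-1,0,-200],0,0],[[-1,0,-220],0,0],[[-1,0,-235],0,0],[[-1,0,-235],0,0.2],[[-1,0,-235],0,0.4],[[-1,0,-235],0,1],[[-1,0,-235],0,1]]'
python3 -m creep '[[[0,0,0],0,1],[[0,0,0],0,1],[[0,0,0],0,1],[[0,0,0],0,1]]';python3 q.py
python3 -m creep '[[[0,0,5],0,1],[[0,0,20],0,1],[[0,0,50],0,1],[[0,0,90],0,1],[[0,0,130],0,1],[[0,0,170],0,1],[[0,0,210],0,1],[[0,0,250],0,1],[[0,0,250],0,1],[[0,0,250],0,1]]';python3 q.py
```

```text
time_s: 40.5
position: [0.5353, -0.1546, 0.0051]
tcp_rot: [-90.0, -0.2, -7.8]
contact_force: [-0.5, 2.9, 10.4]
finger_gap: 0.0376
time_s: 40.9
position: [0.5353, -0.1546, 0.0052]
tcp_rot: [-90.0, -0.2, -7.8]
contact_force: [-0.5, 0.6, 9.2]
finger_gap: 0.0375
  torque [0.163 0.053 0.034] F [-0.5  0.6  9.2] gap 0.0375
time_s: 41.9
position: [0.5342, -0.1543, 0.2553]
tcp_rot: [-90.0, -0.2, -7.8]
contact_force: [-0.1, 0.9, -0.8]
finger_gap: 0.0375
  torque [ 0.003 -0.081 -0.016] F [-0.1  0.9 -0.8] gap 0.0375
```

```bash
python3 -m creep '[[[0,0,0],0,0.56],[[0,0,0],0,0.56],[[0,0,0],0,0.56],[[0,0,0],0,0.55],[[0,0,0],0,0.55],[[0,0,0],0,0.546],[[0,0,0],0,0.546],[[0,0,0],0,0.546],[[0,0,0],0,0.543],[[0,0,0],0,0.543]]'; python3 q.py
python3 -m creep '[[[0,0,0],0,0.543],[[0,0,0],0,0.541],[[0,0,0],0,0.541],[[0,0,0],0,0.541],[[0,0,0],0,0.541],[[0,0,0],0,0.539],[[0,0,0],0,0.539],[[0,0,0],0,0.539],[[0,0,0],0,0.537],[[0,0,0],0,0.537]]'; python3 q.py
python3 -m creep '[[[0,0,0],0,0.536],[[0,0,0],0,0.536],[[0,0,0],0,0.536],[[0,0,0],0,0.536]]'; python3 q.py
python3 look.py 26; python3 -c "
from h import *
crop(cv2.imread('pics/side26.png'),250,120,330,220,6,'z26.png')"
```

```text
time_s: 42.9
position: [0.534, -0.1542, 0.2533]
tcp_rot: [-90.0, -0.0, -7.8]
contact_force: [0.3, -0.1, -1.5]
finger_gap: 0.039
  torque [ 0.013 -0.081 -0.041] F [ 0.3 -0.1 -1.5] gap 0.039
time_s: 43.9
position: [0.534, -0.1542, 0.2533]
tcp_rot: [-90.0, 0.0, -7.8]
contact_force: [-0.2, -0.2, -1.5]
finger_gap: 0.0395
  torque [-0.024 -0.026  0.033] F [-0.2 -0.2 -1.5] gap 0.0395
time_s: 44.3
position: [0.534, -0.1542, 0.2533]
tcp_rot: [-90.0, 0.0, -7.8]
contact_force: [0.5, 0.4, -1.0]
finger_gap: 0.0396
  torque [-0.016 -0.007 -0.001] F [ 0.5  0.4 -1. ] gap 0.0396
44.4 [ 0.534  -0.1542  0.2533] [-9.0e+01 -1.0e-02 -7.8e+00] [-0.3 -0.1 -1.1] 0.0396
```

View pics/z26.png

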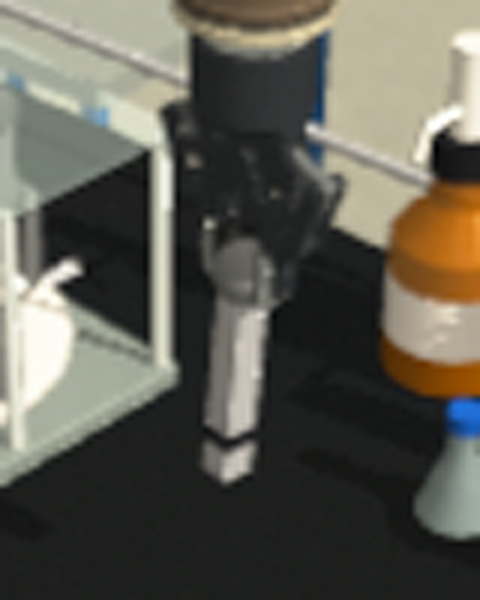

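The probe hangs nearly upright. I'll regrip it and measure the rim of the front sleeve from picture 24.

```bash
python3 -m creep '[[[0,0,0],0,0.6],[[0,0,0],0,1],[[0,0,0],0,1],[[0,0,0],0,1],[[0,0,0],0,1]]'; python3 q.py
python3 - <<'E'
from h import *
T=cv2.imread("pics/top24.png");S=cv2.imread("pics/side24.png")
crop(T,115,175,165,215,8,"a.png");crop(S,200,155,230,195,10,"b.png")
a=cv2.imread("pics/a.png");b=cv2.imread("pics/b.png");c=np.zeros((400,800,3),np.uint8);c[:320,:400]=a;c[:400,450:750]=b;cv2.imwrite("pics/ab4.png",c)
E
```

```text
time_s: 44.9
position: [0.534, -0.1542, 0.2533]
tcp_rot: [-90.0, -0.0, -7.8]
contact_force: [0.5, 0.8, -1.6]
finger_gap: 0.0373
  torque [-0.04  -0.02  -0.014] F [ 0.5  0.8 -1.6] gap 0.0373
```

View pics/ab4.png

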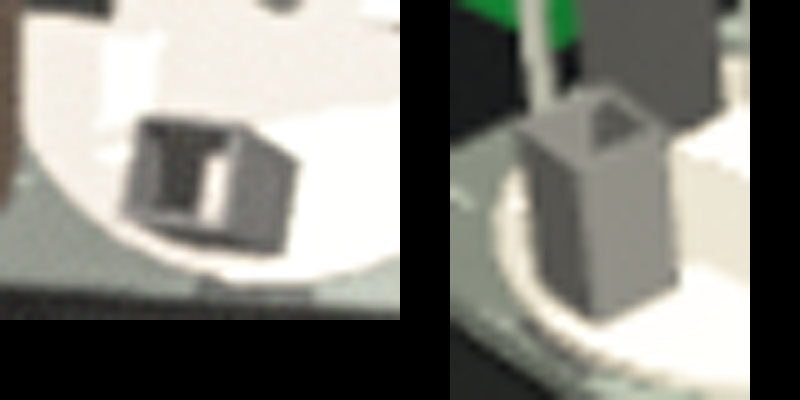

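```bash
python3 -m creep '[[[0,10,30],0,1],[[-3,40,60],0,1],[[-7,80,70],0,1],[[-12,120,70],0,1],[[-16,160,70],0,1],[[-20,200,70],0,1],[[-25,240,70],0,1],[[-30,280,70],0,1],[[-34,320,70],0,1],[[-38,350,70],0,1]]'
python3 -m creep '[[[0,15,0],0,1],[[0,20,0],0,1],[[0,20,-30],0,1],[[0,20,-45],0,1],[[0,20,-58],0,1],[[0,20,-58],0,1],[[0,20,-58],0,1]]';python3 q.py
python3 look.py 27
python3 - <<'E'
from h import *
T=cv2.imread("pics/top27.png");S=cv2.imread("pics/side27.png")
crop(T,120,180,155,212,12,"a.png");crop(S,200,140,230,180,12,"b.png")
a=cv2.imread("pics/a.png");b=cv2.imread("pics/b.png");c=np.zeros((480,800,3),np.uint8);c[:384,:420]=a;c[:480,440:800]=b;cv2.imwrite("pics/ab5.png",c)
E
```

```text
time_s: 45.9
position: [0.4955, 0.198, 0.3234]
tcp_rot: [-90.0, -0.0, -7.7]
contact_force: [0.3, 0.2, -1.1]
finger_gap: 0.0371
time_s: 46.6
position: [0.4964, 0.2153, 0.2657]
tcp_rot: [-90.0, -0.0, -7.8]
contact_force: [-0.3, 0.4, -0.8]
finger_gap: 0.0371
  torque [ 0.011 -0.005  0.007] F [-0.3  0.4 -0.8] gap 0.0371
46.7 [0.4966 0.2157 0.2662] [-8.997e+01 -7.000e-02 -7.810e+00] [ 0.9  0.9 -1.1] 0.0369
```

View pics/ab5.png

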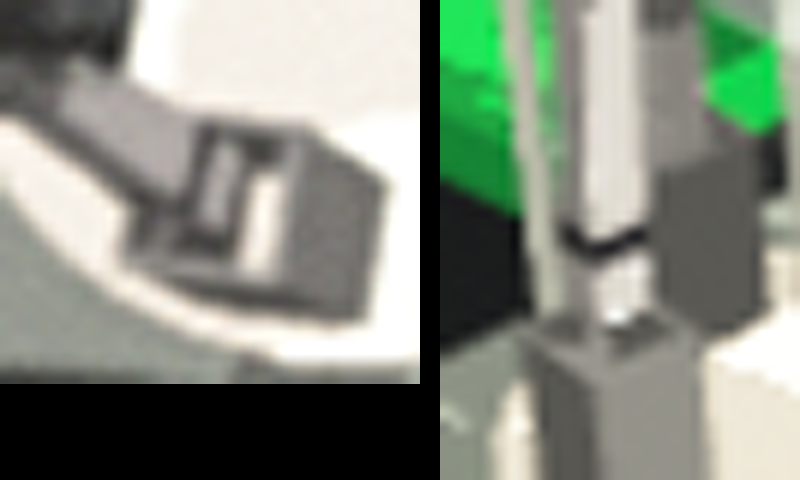

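```bash
python3 -m creep '[[[0,0,-10],0,1],[[0,0,-20],0,1],[[0,0,-30],0,1],[[0,0,-40],0,1]]';python3 q.py
python3 -m creep '[[[0,0,-10],0,1],[[0,0,-20],0,1],[[0,0,-30],0,1],[[0,0,-40],0,1]]';python3 q.py
python3 -m creep '[[[0,0,-7],0,1],[[0,0,-11],0,1],[[0,0,-11],0,1],[[0,0,-11],0,1]]';python3 q.py
```

```text
time_s: 47.1
position: [0.4957, 0.2158, 0.2242]
tcp_rot: [-90.0, 0.0, -7.8]
contact_force: [-0.8, 0.3, -1.1]
finger_gap: 0.0374
  torque [-0.032  0.012  0.007] F [-0.8  0.3 -1.1] gap 0.0374
time_s: 47.5
position: [0.496, 0.2158, 0.1844]
tcp_rot: [-90.0, 0.0, -7.8]
contact_force: [-0.0, -0.2, -0.9]
finger_gap: 0.0374
  torque [ 0.01  -0.016  0.005] F [-0.  -0.2 -0.9] gap 0.0374
time_s: 47.9
position: [0.4961, 0.2159, 0.1745]
tcp_rot: [-90.0, -0.0, -7.8]
contact_force: [1.0, -0.2, -1.0]
finger_gap: 0.037
  torque [ 0.014  0.019 -0.02 ] F [ 1.  -0.2 -1. ] gap 0.037
```

```bash
python3 -m creep '[[[0,0,-2],0,1],[[0,0,-2],0,0.53],[[0,0,-2],0,0.5],[[0,0,-2],0,0.4],[[0,0,-2],0,0.2],[[0,0,0],0,0.2],[[0,0,40],0,0.2],[[0,0,90],0,0.2],[[0,0,140],0,0.2],[[0,0,140],0,0.2]]'
python3 look.py 28
python3 - <<'E'
from h import *
im=cv2.imread('pics/side28.png');crop(im,175,90,290,210,5,'z28.png')
im=cv2.imread('pics/top28.png');crop(im,75,105,215,225,5,'z28t.png')
E
```

```text
time_s: 48.9
position: [0.4988, 0.2169, 0.3211]
tcp_rot: [-89.7, -0.5, -7.8]
contact_force: [-0.3, 1.0, -0.6]
finger_gap: 0.0684
49.0 [0.4965 0.216  0.3158] [-89.92  -0.15  -7.79] [-0.1 -0.1 -0.2] 0.0681
```

View pics/z28.png

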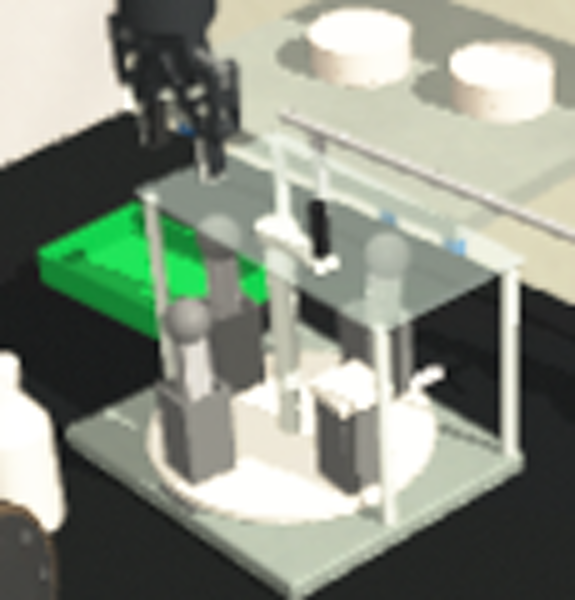

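View pics/z28t.png

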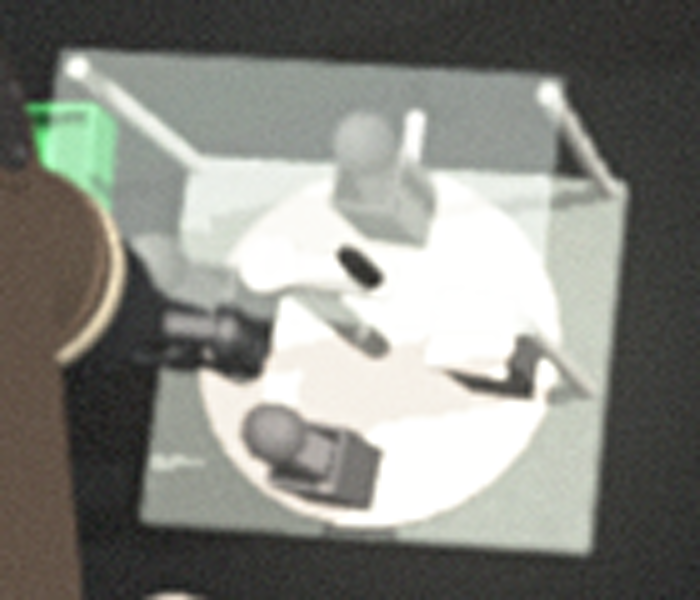

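```bash
python3 -m creep '[[[0,0,15],-0.145,0],[[10,-10,22],-0.29,0],[[25,-25,22],-0.435,0],[[40,-40,22],-0.58,0],[[55,-55,22],-0.725,0],[[74,-73,22],-0.87,0],[[74,-73,22],-1.015,0],[[74,-73,22],-1.16,0],[[74,-73,22],-1.305,0],[[74,-73,22],-1.45,0]]'
python3 -m creep '[[[0,0,0],-0.09,0],[[0,0,0],-0.09,0],[[0,0,0],-0.09,0]]'
python3 look.py 29
python3 - <<'E'
from h import *
print(tri((75+352/5,105+257/5),(175+317/5,90+207/5)))
im=cv2.imread('pics/side29.png');crop(im,175,70,290,190,5,'z29.png')
E
```

```text
time_s: 50.0
position: [0.5693, 0.1426, 0.3346]
tcp_rot: [-90.2, -0.0, -91.2]
contact_force: [0.0, -0.5, 0.5]
finger_gap: 0.0855
time_s: 50.3
position: [0.5696, 0.1428, 0.3353]
tcp_rot: [-90.1, -0.0, -95.9]
contact_force: [-0.5, -0.0, -0.6]
finger_gap: 0.0858
50.4 [0.5698 0.1428 0.3358] [-9.005e+01 -2.000e-02 -9.589e+01] [-0.5  0.1 -0.4] 0.0856
(array([0.56676795, 0.13886451, 0.28438599]), np.float64(0.0032067567011710802))
```

View pics/z29.png

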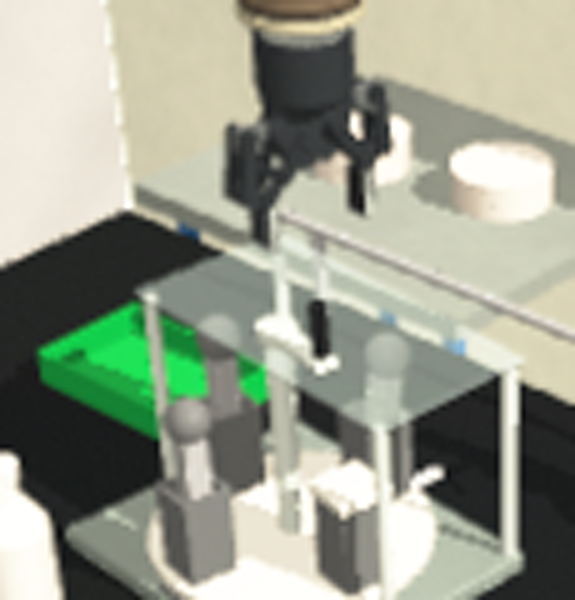

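```bash
python3 -m creep '[[[-1,-1,-30],0,0],[[-1,-1,-50],0,0],[[-1,-1,-70],0,0],[[-1,-1,-87],0,0],[[-1,-1,-87],0,0],[[-1,-1,-87],0,0.6],[[-1,-1,-87],0,0.6],[[-1,-1,-87],0,0.6],[[-1,-1,-87],0,1],[[-1,-1,-87],0,1]]'
python3 -m creep '[[[0,0,0],0,1],[[0,0,0],0,1],[[0,0,0],0,1]]';python3 q.py
python3 -m creep '[[[-9,2,0],-0.14,1],[[-17,5,0],-0.28,1],[[-25,9,0],-0.42,1],[[-32,14,0],-0.56,1]]';python3 q.py
```

```text
time_s: 51.4
position: [0.5691, 0.1418, 0.2499]
tcp_rot: [-90.0, 0.0, -96.0]
contact_force: [1.2, -0.5, 7.3]
finger_gap: 0.0147
time_s: 51.7
position: [0.5691, 0.1418, 0.2499]
tcp_rot: [-90.0, 0.0, -96.0]
contact_force: [-2.2, -1.0, 6.7]
finger_gap: 0.0146
  torque [-0.074  0.425  0.077] F [-2.2 -1.   6.7] gap 0.0146
time_s: 52.1
position: [0.5377, 0.1561, 0.25]
tcp_rot: [-89.9, 0.1, -128.4]
contact_force: [6.1, 1.6, -0.9]
finger_gap: 0.0147
  torque [ 0.327 -0.612  0.741] F [ 6.1  1.6 -0.9] gap 0.0147
```

Forces are low. Continuing the arc.

```bash
python3 -m creep '[[[-6,6,0],-0.14,1],[[-12,12,0],-0.28,1],[[-16,20,0],-0.42,1],[[-20,28,0],-0.56,1]]';python3 q.py
python3 -m creep '[[[-2,8,0],-0.14,1],[[-3,17,0],-0.28,1],[[-3,26,0],-0.42,1],[[-3,26,0],-0.42,1],[[-3,26,0],-0.42,1]]';python3 q.py
python3 look.py 30
python3 - <<'E'
from h import *
im=cv2.imread('pics/side30.png');crop(im,175,70,290,210,5,'z30.png')
E
```

```text
time_s: 52.5
position: [0.5172, 0.1843, 0.25]
tcp_rot: [-90.0, 0.1, -160.5]
contact_force: [4.9, 3.5, 1.6]
finger_gap: 0.0147
  torque [ 0.507 -0.548  0.246] F [4.9 3.5 1.6] gap 0.0147
time_s: 53.0
position: [0.5135, 0.2109, 0.2499]
tcp_rot: [-90.1, -0.0, 175.8]
contact_force: [-7.6, 8.2, 8.5]
finger_gap: 0.0143
  torque [1.063 1.112 0.273] F [-7.6  8.2  8.5] gap 0.0143
53.1 [0.5134 0.2108 0.25  ] [-9.0070e+01 -2.0000e-02  1.7576e+02] [-7.1  7.6  8.9] 0.0146
```

View pics/z30.png

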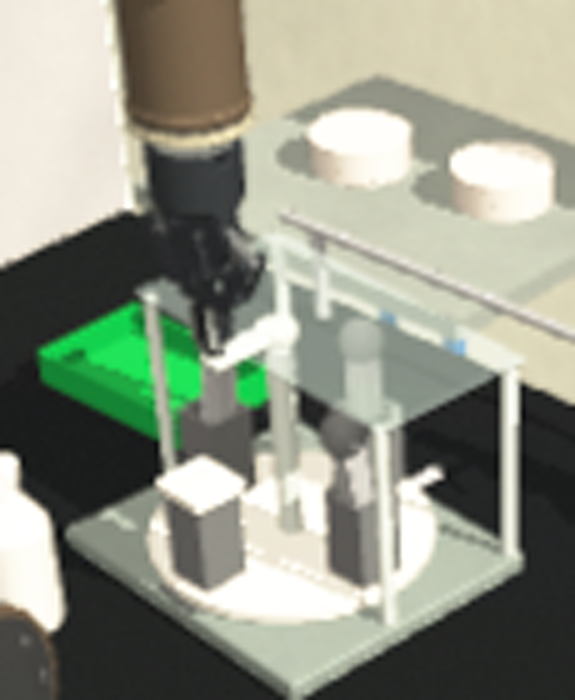

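Cap at the front, with probes in the other three sleeves. Releasing and retreating.

```bash
python3 -m creep '[[[0,0,0],0,0.7],[[0,0,0],0,0.4],[[0,0,0],0,0],[[0,0,0],0,0],[[0,0,0],0,0],[[0,0,20],0,0],[[0,0,50],0,0],[[0,0,90],0,0],[[0,-40,120],0,0],[[0,-80,120],0,0]]'
python3 -m creep '[[[10,-50,0],0,0],[[20,-100,0],0,0],[[30,-150,0],0,0],[[40,-200,0],0,0],[[50,-250,0],0,0],[[50,-300,0],0,0],[[50,-300,0],0,0],[[50,-300,0],0,0],[[50,-300,0],0,0]]'
python3 look.py 31 0
python3 - <<'E'
from h import *
O[:]=[.5765,.2035]
im=cv2.imread('pics/side31.png');A=im.copy();crop(im,175,70,290,210,5,'z31.png');
T=cv2.imread('pics/top31.png');overlay(T,"top",0);crop(T,75,105,215,225,5,'tk31.png')
E
```

```text
time_s: 54.1
position: [0.5156, 0.1299, 0.3734]
tcp_rot: [-90.1, 0.4, 175.9]
contact_force: [2.0, 0.1, -0.3]
finger_gap: 0.0856
time_s: 55.0
position: [0.5639, -0.1695, 0.3692]
tcp_rot: [-90.0, -0.0, 175.7]
contact_force: [0.0, 0.2, 0.6]
finger_gap: 0.0852
55.1 [ 0.564  -0.1688  0.3694] [-90.02   0.   175.82] [ 0.1 -0.1  0.1] 0.085
```

View pics/z31.png

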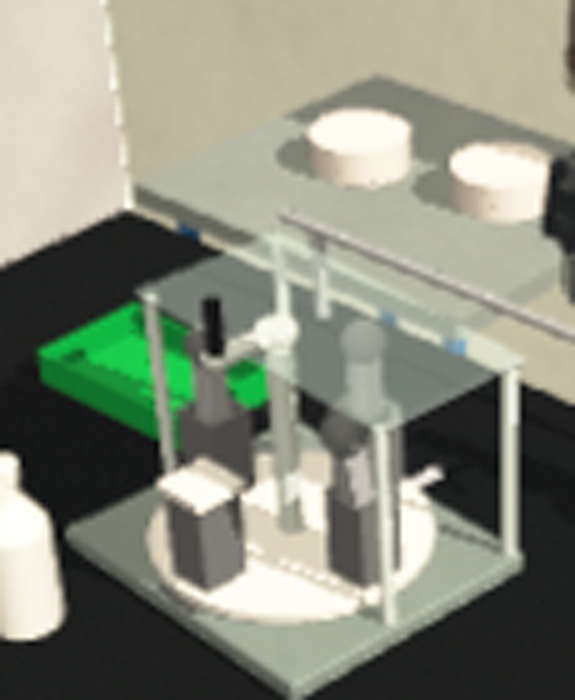

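View pics/tk31.png

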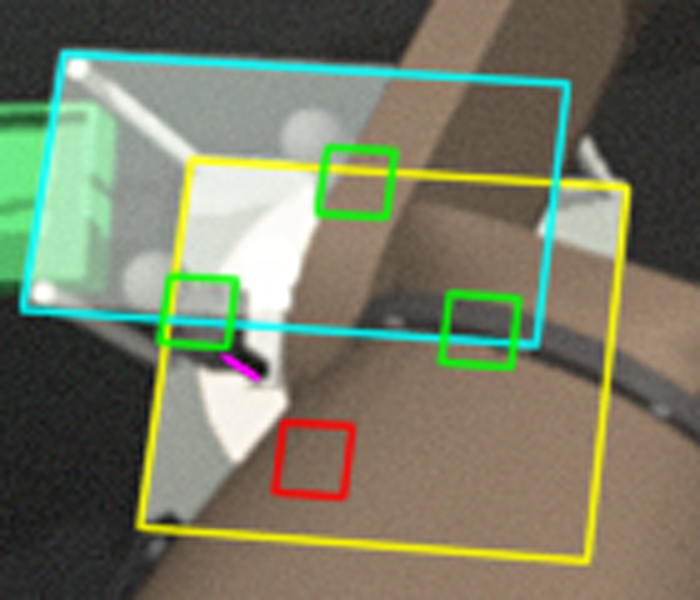

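View pics/top31.png

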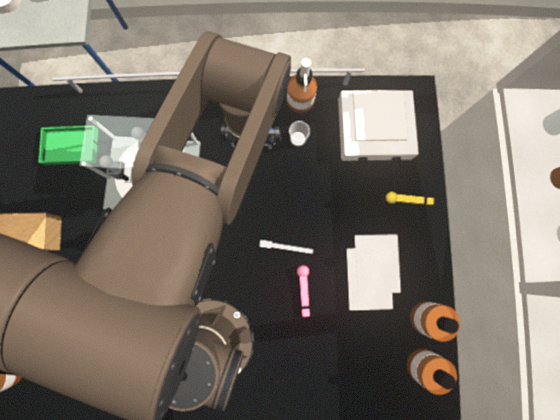

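```bash
python3 -m creep '[[[0,-50,0],0,0],[[0,-100,0],0,0],[[-20,-150,0],0,0],[[-40,-200,0],0,0],[[-60,-250,0],0,0],[[-80,-300,0],0,0],[[-100,-350,0],0,0],[[-120,-370,0],0,0],[[-140,-380,0],0,0],[[-140,-380,0],0,0]]'
python3 -m creep '[[[0,0,0],0,0],[[0,0,0],0,0],[[0,0,0],0,0],[[0,0,0],0,0],[[0,0,0],0,0]]'
python3 look.py 32
python3 - <<'E'
from h import *
im=cv2.imread('pics/side32.png');crop(im,190,110,280,200,6.5,'z32.png')
T=cv2.imread('pics/top32.png');crop(T,75,105,215,225,5.5,'t32.png')
E
```

```text
time_s: 56.1
position: [0.4223, -0.551, 0.3691]
tcp_rot: [-90.0, -0.0, 175.6]
contact_force: [1.3, -0.2, 0.0]
finger_gap: 0.0857
time_s: 56.6
position: [0.4245, -0.5497, 0.3693]
tcp_rot: [-90.0, 0.0, 175.8]
contact_force: [-0.3, -0.5, 0.1]
finger_gap: 0.0853
56.7 [ 0.4243 -0.55    0.3693] [-90.     0.   175.76] [-0.5 -0.2 -0.8] 0.0854
```

View pics/z32.png

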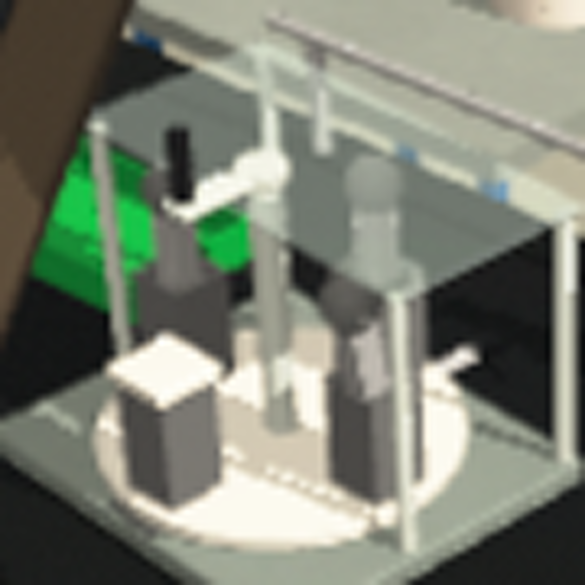

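View pics/t32.png

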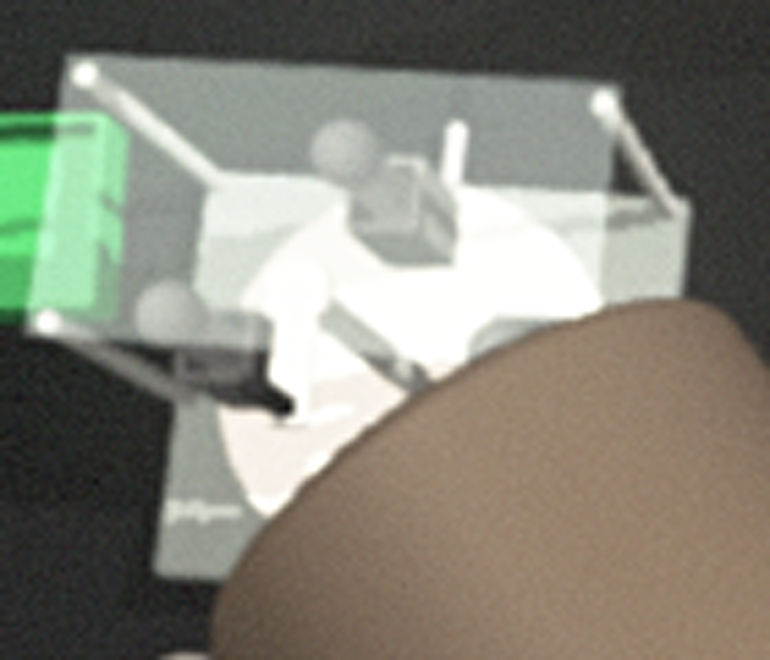

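View pics/side32.png

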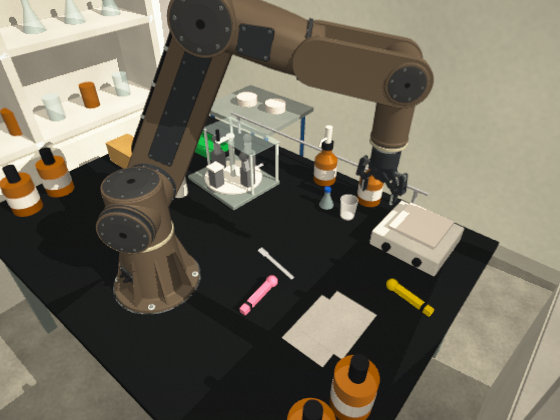

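Run:
```python
from h import *
s=lambda p:(190+p[0]/6.5,110+p[1]/6.5); t=lambda p:(75+p[0]/5.5,105+p[1]/5.5)
print("back ball",tri(t((344,152)),s((373,182))))
print("left ball top",onz("top",t((170,308)),.184))
print("right ball side",onz("side",s((345,300)),.182))
print("cap",onz("side",s((165,371)),.13))
for q in[(105,370),(168,335),(222,371),(165,408)]: print("cap corner",onz("side",s(q),.13))
for o in([.578,.2],[.5765,.2035]):
    O[:]=o;print([np.round(st(a,.095,.034),3) for a in(0,90,180,270)])
```

```text
back ball (array([0.67625316, 0.19984466, 0.18459863]), np.float64(0.0010099153873557472))
left ball top [0.58689438 0.29761573 0.184     ]
right ball side [0.55898402 0.11487144 0.182     ]
cap [0.48049792 0.20298506 0.13      ]
cap corner [0.45634769 0.23307838 0.13      ]
cap corner [0.51111196 0.23249252 0.13      ]
cap corner [0.50421579 0.17517788 0.13      ]
cap corner [0.45145433 0.17230223 0.13      ]
[array([0.483, 0.209, 0.034]), array([0.569, 0.105, 0.034]), array([0.673, 0.191, 0.034]), array([0.587, 0.295, 0.034])]
[array([0.482, 0.212, 0.034]), array([0.568, 0.109, 0.034]), array([0.671, 0.195, 0.034]), array([0.585, 0.298, 0.034])]
```

```bash
python3 -m creep '[[[-40,-20,0],0,0],[[-80,-40,0],0,0],[[-120,-60,0],0,0],[[-160,-70,0],0,0],[[-200,-75,0],0,0],[[-257,-78,0],0,0],[[-257,-78,0],0,0],[[-257,-78,0],0,0],[[-257,-78,0],0,0],[[-257,-78,0],0,0]]'
python3 look.py 33
python3 - <<'E'
from h import *
T=cv2.imread('pics/top33.png');crop(T,75,105,215,225,5.5,'t33.png')
S=cv2.imread('pics/side33.png');crop(S,190,110,280,200,6.5,'s33.png')
E
```

```text
time_s: 57.7
position: [0.1684, -0.6281, 0.3692]
tcp_rot: [-90.0, 0.0, 175.8]
contact_force: [-0.4, 0.8, 0.1]
finger_gap: 0.0857
57.8 [ 0.1683 -0.628   0.3692] [-9.0010e+01  1.0000e-02  1.7582e+02] [ 0.1 -0.5 -0.4] 0.0855
```

View pics/t33.png

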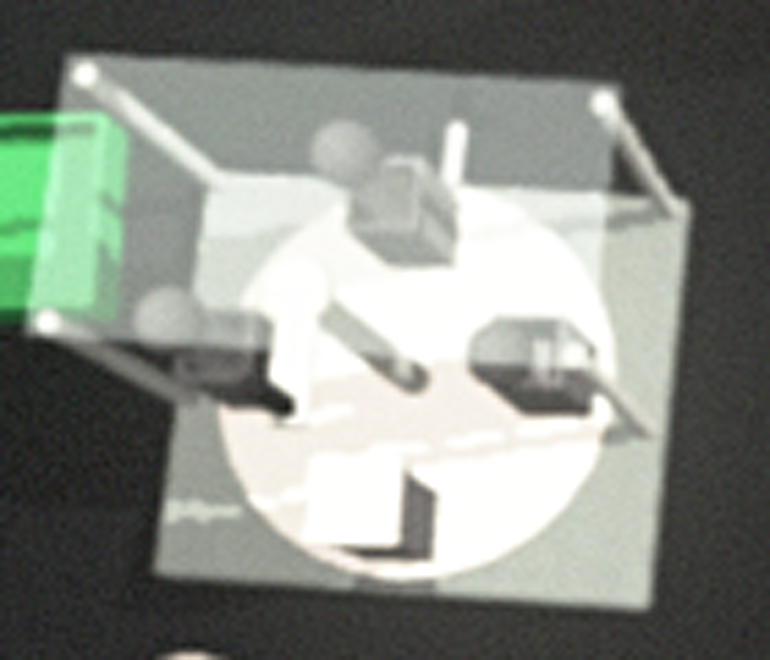

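View pics/s33.png

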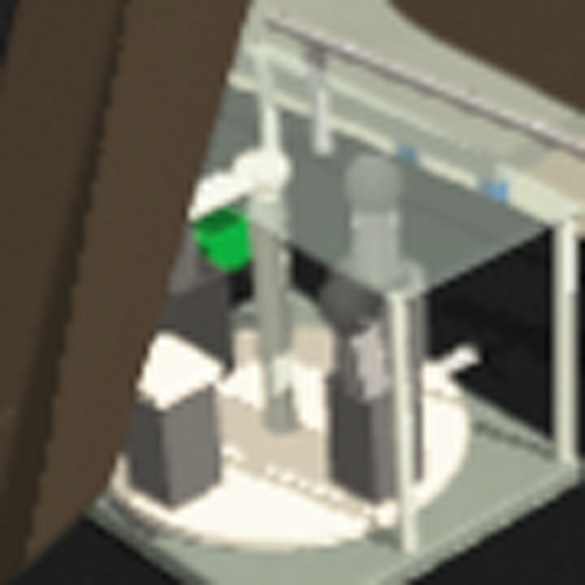

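Run:
```python
from h import *
s=lambda p:(190+p[0]/6.5,110+p[1]/6.5); t=lambda p:(75+p[0]/5.5,105+p[1]/5.5)
c=tri(t((354,500)),s((165,371)));print("cap",c, onz("top",t((354,500)),.13))
print("right ball",tri(t((503,350)),s((345,300))))
print("disc centre",onz("top",t((414,382)),.03))
for q in[(310,452),(405,458),(395,547),(303,540)]: print(onz("top",t(q),.13).round(4))
print("peg",onz("top",t((290,405)),.237), "hub top",onz("top",t((300,290)),.237))
print("notch",onz("top",t((397,582)),.02))
```

```text
cap (array([0.48382003, 0.20678807, 0.12667755]), np.float64(0.00019916337846255134)) [0.48324895 0.20555041 0.13      ]
right ball (array([0.5535306 , 0.1048923 , 0.18879533]), np.float64(0.006249158692854297))
disc centre [0.57835244 0.20409077 0.03      ]
[0.5126 0.2328 0.13  ]
[0.5076 0.1759 0.13  ]
[0.4548 0.1804 0.13  ]
[0.4601 0.2352 0.13  ]
peg [0.51549948 0.20482485 0.237     ] hub top [0.57943787 0.2018229  0.237     ]
notch [0.45086393 0.21478611 0.02      ]
```

Run:
```python
from station import env
print(env.job_done()); o=env.get_obs(); print(o['time_s'],o['contact_force'])
```

```text
the job is handed in; nothing more can be done
None
the job is handed in; nothing more can be done
```

All three probes are standing in the keeper, one per sleeve, and the drum is parked with the capped station at the port. I handed the job in at about 58 s of the 210 s allowed; no verdict was reported. For each probe I gripped the ball, eased the grip in small steps until the shaft hung nearly upright, gripped again and lowered it in. Between probes I turned the drum clockwise by its peg, three times in all.

What the last checks showed:
- **Cap:** it sat about 5 mm from where I estimate the port to be, against a 13 mm limit. The drum was within about 1–3° of the detent, depending on how I measured it.
- **Back probe:** seen in both views, its ball is 185 mm up, so it is fully seated.
- **Left probe:** the camera showed it clearly in one view only; with its ball assumed at the seated height, it stands over its sleeve.
- **Right probe:** it leans about 5–6°. The two views disagreed by 6 mm on its ball, so its height is less certain.
- **Bystanders:** beaker, flask, spatula and bottle looked unmoved by eye in the last pictures.
- **Arm:** it was clear of everything, with near-zero wrist force.

Two things did not go as expected:
- **Drum start:** it stood about 12° off the detent at the start, so I placed the first probe where its sleeve actually was.
- **Second probe:** it pressed briefly on the sleeve floor at about 31 N; I backed off before letting go.

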